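# Weigh the thin-walled flask

### The arm

A 6-joint arm with a two-finger parallel gripper is mounted at the origin on the work surface. World frame = base frame: x ahead of the robot, y to its left, z up, the work surface at z = 0. Lengths are in m, angles in rad, forces in N, time in s.
With the tool pointing down it reaches from about 0.25 to 0.775 m from the base axis. Payload 4 kg.
Tool frame: the origin (TCP) lies midway between the tips of the shut fingers; the grasp point (between the pads) lies env.grip_depth behind it (env.grip_depth is the distance from the TCP to the grasp point, in m); z points along the fingers, x is the direction in which the jaws open and shut, and the axes are right-handed (so a half turn about z gives the same grasp; the last joint's range is limited). The gripper opens to 94 mm and grips with 3 to 60 N. Pads are 16 mm wide; open, the fingers measure 119 mm over their backs; the gripper's body (75 mm by 177 mm) begins 78 mm behind the grasp point.
Start: joints at [-1.384, 0.087, 1.371, -0, 1.684, -0.103], TCP at [0.157, -0.527, 0.206] pointing down, gripper open.
Joint ranges: [-3.1, 3.1], [-0.76, 2.03], [0.27, 2.55], [-1.08, 4.22], [0.17, 2.65], [-2.57, 2.57]. Speed limits (rad/s): [2.79, 2.79, 3.14, 3.14, 3.14, 3.14].

### API

Orientations are given as a rotation vector (axis times angle).
In Python, from rig import env gives the robot as it stands.
- The arm moves only by the tool apply_moves, never from a script. Its argument "rows" is a list of rows, each an object with "rotation": the turn, a rotation vector about the tool's x, y, z scaled (see below), a list of three; "delta_pos": the shift along the tool's x, y, z scaled (see below), a list of three; "jaw": the opening, from -1 (shut) to 1 (fully open). In form: [{"rotation": [rx, ry, rz], "delta_pos": [x, y, z], "jaw": jaw}, ...]. A call has 1 to 8 rows; each row shifts and turns the pose as measured when the row begins, along the tool's axes as they then stand; what a row does not reach is not made up. The controller multiplies each number of a shift by 2.5 cm and each number of a turn by 0.12 rad. A row lasts 1/8 s, in which the tool goes at most 62.5 mm and 10.7 degrees, less where a joint would pass 70% of its speed; a pose out of reach is approached as far as the arm can. A call with a number of a shift or a turn outside -1 to 1 is refused whole. A call with a gripper value outside its range is refused whole. The fingers move at their own pace and stop on an object; "newtons" is the grip in N (left out, the last holds). Time passes only in rows, so rows that do not move let the fingers close. It gives the time, the measured TCP pose, the force and the opening at its end, in the units of the state.
- env.observe(): the state, without advancing time (a new reading comes with each control period).
- env.snapshot(name): name is "scene" or "top" or "wrist"; returns a dict with "img" (400x640x3 uint8, red, green, blue), "fx", "fy", "cx", "cy" (pixels), "rvec" (rotation vector, rad) and "tvec" (3), from world to camera coordinates, as OpenCV has them; the wrist camera has in their place "mount" (4x4, takes a point from camera to tool coordinates, whose origin is the TCP and whose axes are the tool frame's). Camera axes: x right, y down, z forward; pixel columns grow to the right and rows downward; lengths in m; the calibration is good to about 2 mm. A picture is of the moment at which its call begins: read the wrist's pose just before it. There is no depth.
- env.sign_off(): hands the job in, once; it reports no verdict.
The state is a dict: "t": time; "joint_positions": joint angles; "joint_velocities": joint speeds; "effort": joint torques, N m; "ee_pos": TCP position; "ee_rot": TCP orientation; "ft_force": force on the tool from outside, world axes, zero at the start; "torque": the same for the moment, N m; "width": finger opening in m.
Only numpy, scipy, OpenCV 4.12 (cv2) and the standard library are available. Lean on these libraries where they do the work, as an engineer would, in place of code of your own. Each camera call takes 0.05 s, during which the arm holds its last target.

### The job

Put the smaller of the two conical glass flasks on the round pan of the balance so that it can be weighed: standing upright on its base, in the middle of the pan, and let go of. Its glass is thin, so squeeze it with no more than 20 N of grip, and set it down gently rather than dropping it: the pan must never take more than 20 N. Leave the larger flask and the beaker where they stand.

Things in the scene. Friction and masses are not known exactly. Their poses are not given: they have to be found in the camera images.
- small_flask_center (a point): The smaller conical flask: clear thin glass, 0.1 kg, open at the top, standing on the bench. 112 mm tall, base 68 mm across, tapering to a straight round neck 30 mm across from 72 to 108 mm above the base, with a 33 mm rim. A grip of 6 to 12 N on the neck holds it; squeezed by over 20 N a finger it cracks. Point: on its axis, half-way up (56 mm above the base); z up.
- pan_top (a point): Centre of the top face of the balance's round steel pan, 120 mm across, 70 mm above the bench, the balance's highest part. The balance is a fixed white box, reaching from the pan's centre 155 mm along this frame's -x (display side), 95 mm along +x, 90 mm to each side. z up. The pan is sprung: it sinks 0.7 mm per N, at most 5 mm; over 20 N damages it.
- large_flask_center (a point): The larger conical flask, clear glass, 176 mm tall, base 104 mm across, neck 36 mm across above 120 mm. A bystander, loose, standing on the bench. This point is on its axis, half-way up (88 mm above the base).
- beaker_center (a point): A clear glass beaker, 95 mm tall, 72 mm across at the rim. A bystander, loose, standing on the bench. This point is on its axis, half-way up (47.5 mm above the base).
Things that resemble listed ones, but are neither listed nor needed, are in the scene too. What is shaped like the part that bears small_flask_center but green or yellow is not meant.

How it is judged:
By the outcome, as a careful person would: the job done as asked, in the order asked, and still so for the second after the job is handed in, with the robot touching nothing.
It also fails if it takes over 48 s, if anything falls off the work surface, if the arm or the gripper's body presses on something with over 40 N, if the wrist force passes 120 N, or if a joint passes its speed limit or range.

## Working session

There is one attempt and no reset: what is moved stays moved. The work goes in short steps, Python scripts to look and compute and a tool call to move; the robot and the scene stay as the last step left them, time stands still between calls to the robot, and variables do not carry over. Pictures are saved under pics/ and viewed, and the job is handed in when it is done.

Besides the shell and the picture viewer there is one more tool, called after "Call:" by a JSON object that holds its "op" and its "data". apply_moves: Moves the arm, as the interface text tells. Shifts and turns lie within -1 to 1; 1 stands for 2.5 cm of shift or 0.12 rad of turn. Its arguments: {"type":"object","properties":{"rows":{"type":"array","items":{"type":"object","properties":{"rotation":{"type":"array","items":{"type":"number"}},"delta_pos":{"type":"array","items":{"type":"number"}},"jaw":{"type":"number"}}}},"newtons":{"type":"number"}},"required":["rows"]}

```bash
mkdir -p pics; ls
python3 - <<'E'
from rig import env
import cv2
s=env.observe()
print({k:s[k] for k in('t','ee_pos','ee_rot','width','ft_force')},env.grip_depth)
for n in("scene","top"):
    d=env.snapshot(n); cv2.imwrite(f'pics/{n}0.png',d['img'][:,:,::-1])
    print(n,{k:d[k] for k in d if k!='img'})
E
```

```text
pics
{'t': 0.0, 'ee_pos': array([ 0.15704977, -0.52654942,  0.20430838]), 'ee_rot': array([-2.51770576,  1.87657154,  0.00251975]), 'width': 0.09405598989199625, 'ft_force': array([ 0.14606859, -0.91900747,  0.17234593])} 0.0188
scene {'fx': 361.18347776839147, 'fy': 361.18347776839147, 'cx': 320.84340093386174, 'cy': 204.65022779016857, 'rvec': array([ 1.42343788,  1.8992279 , -0.9917223 ]), 'tvec': array([ 0.17504687, -0.22117467,  1.25430219])}
top {'fx': 445.05119545643515, 'fy': 445.05119545643515, 'cx': 316.6469348324909, 'cy': 201.45000416839866, 'rvec': array([ 2.17063804, -2.19895299,  0.09453079]), 'tvec': array([-0.03163623,  0.49769354,  1.16732265])}
```

View pics/scene0.png

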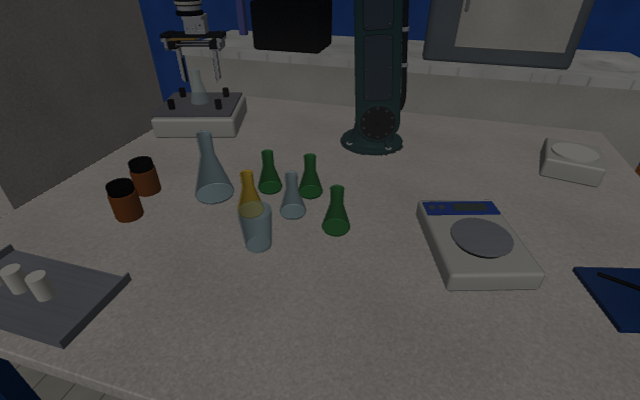

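View pics/top0.png

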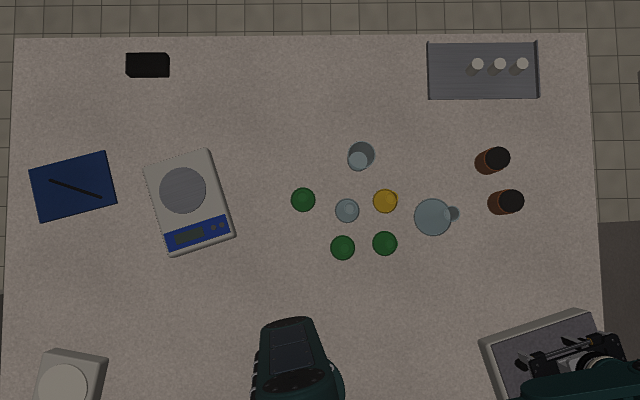

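The scene view shows the small clear flask at (292,195), ringed by green flasks at (270,172), (310,176) and (336,210) and a yellow one at (249,195). The large flask is at (212,170), the beaker at (257,228) and the pan at (481,238). The top view has the small flask at (347,210), the pan at (183,190), the yellow flask at (385,201) and the greens at (303,200), (343,247) and (385,243). Next I'll enlarge and measure.

```bash
cat > h.py <<'E'
import numpy as np,cv2
from scipy.spatial.transform import Rotation as R
from rig import env
def ray(d,u,v):
    M=R.from_rotvec(d['rvec']).as_matrix(); c=-M.T@d['tvec']
    r=M.T@np.array([(u-d['cx'])/d['fx'],(v-d['cy'])/d['fy'],1]); return c,r
def onz(d,u,v,z):
    c,r=ray(d,u,v); return c+r*(z-c[2])/r[2]
def proj(d,P):
    M=R.from_rotvec(d['rvec']).as_matrix(); q=M@np.asarray(P,float)+d['tvec']
    return np.array([d['fx']*q[0]/q[2]+d['cx'],d['fy']*q[1]/q[2]+d['cy']])
E
python3 - <<'E'
from h import *
a=env.snapshot('top')['img'][:,:,::-1]; b=env.snapshot('scene')['img'][:,:,::-1]
c=cv2.resize(a[140:270,270:470],None,fx=4,fy=4,interpolation=cv2.INTER_CUBIC)
e=cv2.resize(b[140:260,220:380],None,fx=5,fy=5,interpolation=cv2.INTER_CUBIC)
cv2.imwrite('pics/t1.png',c);cv2.imwrite('pics/s1.png',e)
E
```

```text
(no output)
```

View pics/t1.png

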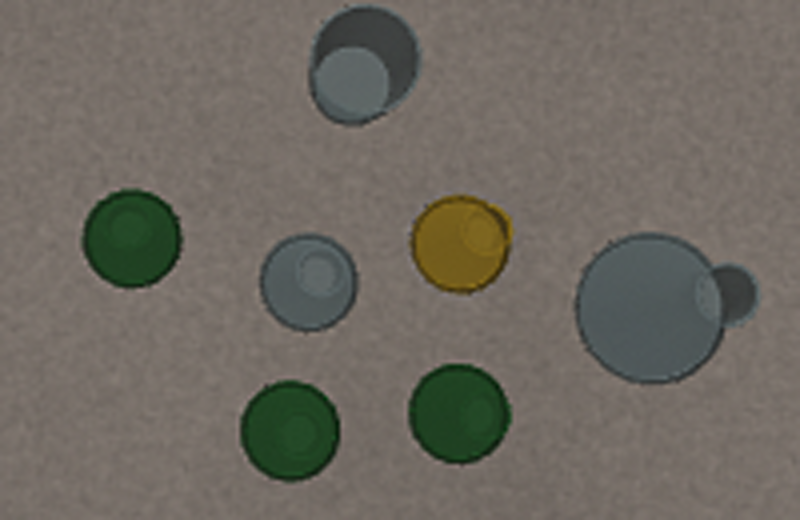

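View pics/s1.png

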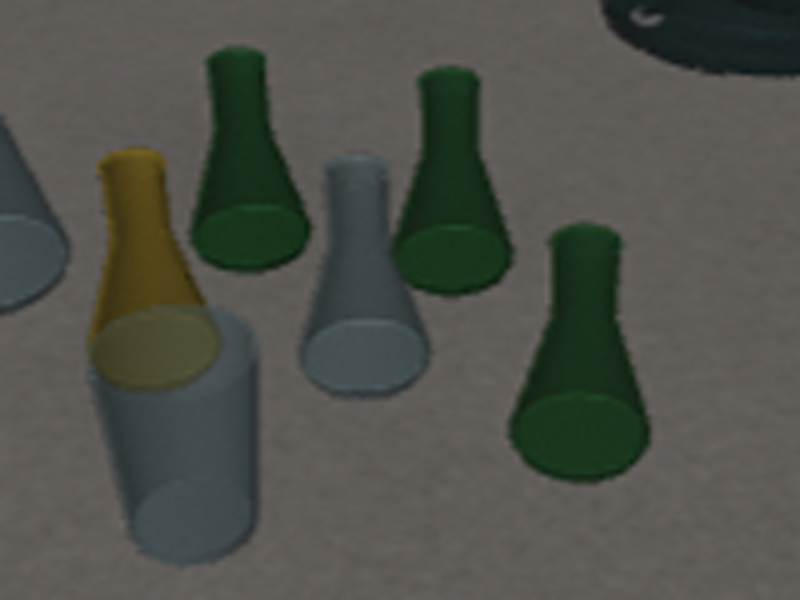

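The crops show the small flask's base circle at top-crop (309,283) and its rim at (320,273), with clear gaps to its neighbours. Next I'll work out positions from both views, plus the pan ellipse.

Run:
```python
from h import *
t=env.snapshot('top'); s=env.snapshot('scene')
f=lambda U,V:((U+.5)/4-.5+270,(V+.5)/4-.5+140)
for n,p in dict(small=(309,283),beaker=(352,83),yellow=(461,244),g1=(132,239),g2=(290,431),g3=(460,414),large=(649,308)).items():
    print(n,onz(t,*f(*p),0).round(4)[:2])
print('rim',onz(t,*f(320,273),.112).round(4))
g=lambda U,V:((U+.5)/5-.5+220,(V+.5)/5-.5+140)
print('scene base',onz(s,*g(365,357),0).round(4),'rim',onz(s,*g(357,166),.110).round(4))
# pan
for n,d,roi in(('top',t,(150,155,70,70)),('scene',s,(440,205,85,65))):
    x,y,w,h=roi; c=d['img'][y:y+h,x:x+w]; g_=cv2.cvtColor(c,cv2.COLOR_RGB2GRAY)
    seed=(h//2,w//2); sv=g_[seed]; print(n,'centre grey',sv,'white',g_.max())
    m=((abs(g_.astype(int)-int(np.median(g_[h//2-5:h//2+5,w//2-5:w//2+5]))))<14).astype('uint8')*255
    m=cv2.morphologyEx(m,cv2.MORPH_OPEN,np.ones((3,3)))
    cs,_=cv2.findContours(m,cv2.RETR_EXTERNAL,cv2.CHAIN_APPROX_NONE)
    k=max(cs,key=cv2.contourArea); e=cv2.fitEllipse(cv2.convexHull(k)); 
    print(e,cv2.contourArea(k),'->',onz(d,e[0][0]+x,e[0][1]+y,.07).round(4))
    v=cv2.resize(c[:,:,::-1],None,fx=5,fy=5); cv2.imwrite(f'pics/pan_{n}.png',np.hstack([v,cv2.cvtColor(cv2.resize(m,None,fx=5,fy=5),cv2.COLOR_GRAY2BGR)])[:600,:800])
print(R.from_rotvec(env.observe()['ee_rot']).as_matrix().round(3), env.observe()['t'])
```

```text
small [ 0.4735 -0.1198]
beaker [ 0.61   -0.1517]
yellow [ 0.4987 -0.2235]
g1 [ 5.049e-01 -3.000e-04]
g2 [ 0.374  -0.1052]
g3 [ 0.3838 -0.2199]
large [ 0.4536 -0.3499]
rim [ 0.4731 -0.1182  0.112 ]
scene base [ 0.4709 -0.1199  0.    ] rim [ 0.4705 -0.1194  0.11  ]
top centre grey 79 white 123
((31.95252227783203, 34.963199615478516), (45.45018005371094, 47.38245391845703), 47.411720275878906) 1628.0 -> [0.5271 0.3059 0.07  ]
scene centre grey 63 white 100
((41.737850189208984, 31.87803077697754), (35.674861907958984, 65.38530731201172), 106.85990905761719) 1770.5 -> [0.5382 0.3069 0.07  ]
[[ 0.286 -0.958 -0.   ]
 [-0.958 -0.286  0.001]
 [-0.001 -0.    -1.   ]] 0.3
```

Run:
```python
from h import *
w=env.snapshot('wrist'); print(w['mount'].round(3),w['fx'],w['cx'],w['cy']); cv2.imwrite('pics/w0.png',w['img'][:,:,::-1])
```

```text
[[ 1.    -0.     0.001  0.   ]
 [ 0.     0.972  0.236 -0.067]
 [-0.001 -0.236  0.972 -0.18 ]
 [ 0.     0.     0.     1.   ]] 294.46635116171905 320.56372330748223 198.4103380308389
```

View pics/pan_top.png

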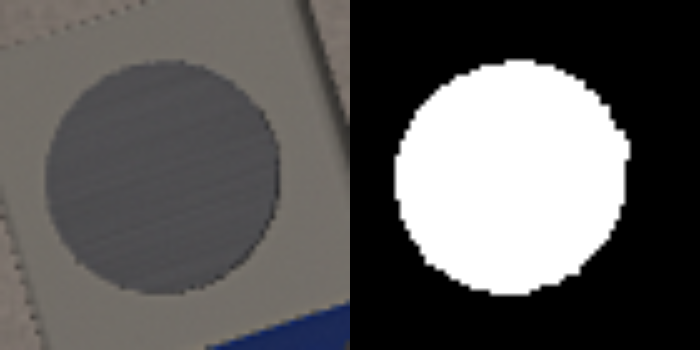

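View pics/w0.png

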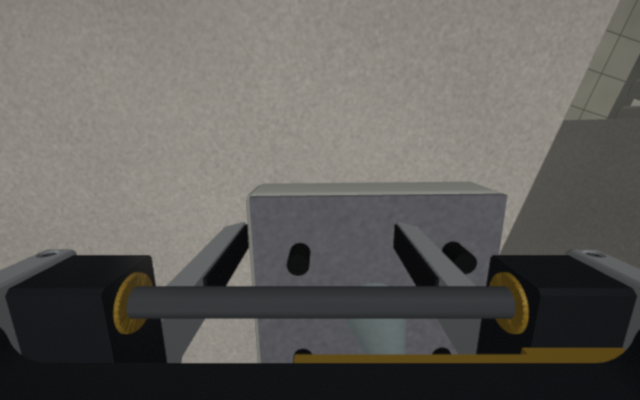

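The top pan mask fits cleanly (centre about (0.527,0.306)), but the scene estimate differs by 11 mm. The wrist view shows the shaker with its own clear flask below the gripper, so I'll rise before anything else. First I'll look at the scene pan mask.

View pics/pan_scene.png

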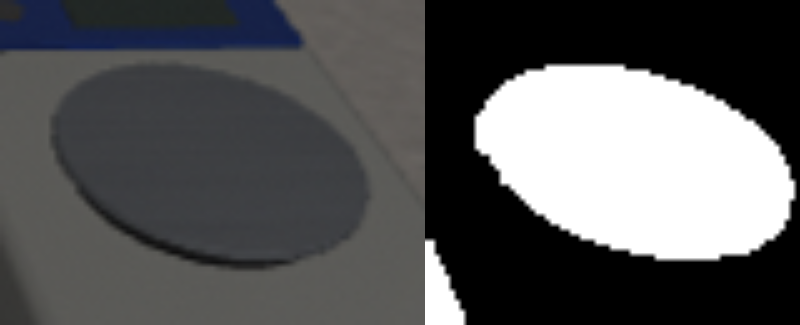

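Call:
{"op": "apply_moves", "data": {"rows": [{"delta_pos": [0, 0, -1], "rotation": [0, 0, 0], "jaw": 1}, {"delta_pos": [0, 0, -1], "rotation": [0, 0, 0], "jaw": 1}, {"delta_pos": [0, 0, -1], "rotation": [0, 0, 0], "jaw": 1}, {"delta_pos": [0, 0, -1], "rotation": [0, 0, 0], "jaw": 1}], "newtons": 9}}

```text
t: 0.85
ee_pos: [0.1569, -0.5257, 0.3044]
ee_rot: [-2.515, 1.874, 0.009]
ft_force: [-0.1, -0.3, -0.7]
width: 0.094
```

The scene mask covers the pan's top face (centre about (482,237)), so the disagreement isn't from segmentation. I'll do a proper rim-based check in both views.

Run:
```python
from h import *
from scipy.optimize import least_squares
t=env.snapshot('top'); s=env.snapshot('scene')
for n,d,(x,y,w,h) in(('top',t,(150,155,70,70)),('scene',s,(440,205,85,65))):
    c=d['img'][y:y+h,x:x+w]; g_=cv2.cvtColor(c,cv2.COLOR_RGB2GRAY)
    m=((abs(g_.astype(int)-int(np.median(g_[h//2-5:h//2+5,w//2-5:w//2+5]))))<14).astype('uint8')*255
    m=cv2.morphologyEx(m,cv2.MORPH_OPEN,np.ones((3,3)))
    k=max(cv2.findContours(m,cv2.RETR_EXTERNAL,cv2.CHAIN_APPROX_NONE)[0],key=cv2.contourArea)
    P=np.array([onz(d,u+x,v+y,.07)[:2] for u,v in cv2.convexHull(k)[:,0,:]])
    q=least_squares(lambda q:np.hypot(*(P-q[:2]).T)-q[2],[.53,.306,.06],loss='soft_l1',f_scale=.002)
    print(n,q.x.round(4),'rms',np.sqrt((q.fun**2).mean()).round(4),'z-sens',(onz(d,320,200,.07)-onz(d,320,200,.06))[:2].round(4))
    print(' proj of (.527,.306,.07):',proj(d,[.527,.306,.07]).round(1))
# two-view triangulation of pan centre
def tri(a,ua,b,ub):
    c1,r1=ray(a,*ua);c2,r2=ray(b,*ub);r1/=np.linalg.norm(r1);r2/=np.linalg.norm(r2)
    A=[];y=[]
    M=sum(np.eye(3)-np.outer(r,r) for r in(r1,r2)); v=(np.eye(3)-np.outer(r1,r1))@c1+(np.eye(3)-np.outer(r2,r2))@c2
    p=np.linalg.solve(M,v);return p,[np.linalg.norm(np.cross(p-c,r)) for c,r in((c1,r1),(c2,r2))]
print(tri(t,(182.2,190.1),s,(482,237.2)))
```

```text
top [0.5272 0.3058 0.0594] rms 0.0007 z-sens [-0.0008  0.0002]
 proj of (.527,.306,.07): [181.9 190. ]
scene [0.534  0.3057 0.0604] rms 0.0009 z-sens [0.0143 0.0041]
 proj of (.527,.306,.07): [480.9 233.4]
(array([0.52771287, 0.30902881, 0.0612965 ]), [np.float64(0.0011644441829016673), np.float64(0.0011644441829016703)])
```

The top view is steep and hardly sensitive to height, so I'll use (0.527,0.306) and check again from the wrist camera later. Now I'll move over the flask.

Call:
{"op": "apply_moves", "data": {"rows": [{"delta_pos": [-0.7, -0.98, 0], "rotation": [0, 0, 0], "jaw": 1}, {"delta_pos": [-0.7, -0.98, 0], "rotation": [0, 0, 0], "jaw": 1}, {"delta_pos": [-0.7, -0.98, 0], "rotation": [0, 0, 0], "jaw": 1}, {"delta_pos": [-0.7, -0.98, 0], "rotation": [0, 0, 0], "jaw": 1}, {"delta_pos": [-0.7, -0.98, 0], "rotation": [0, 0, 0], "jaw": 1}, {"delta_pos": [-0.7, -0.98, 0], "rotation": [0, 0, 0], "jaw": 1}, {"delta_pos": [-0.7, -0.98, 0], "rotation": [0, 0, 0], "jaw": 1}, {"delta_pos": [-0.7, -0.98, 0], "rotation": [0, 0, 0], "jaw": 1}]}}

```text
t: 1.95
ee_pos: [0.3071, -0.3304, 0.2962]
ee_rot: [-2.508, 1.879, 0.02]
ft_force: [-0.6, 0.0, -0.9]
width: 0.0941
```

```bash
cat >> h.py <<'E'
def go(P,yaw_to=None):
    s=env.observe(); M=R.from_rotvec(s['ee_rot']).as_matrix()
    print('t',round(s['t'],2),'pos',s['ee_pos'].round(4),'rot\n',M.round(3),'w',round(s['width'],4),'F',s['ft_force'].round(1),'q',s['joint_positions'].round(2))
    print('units tool', (M.T@(np.array(P)-s['ee_pos'])/.025).round(2))
    # level turn, tool axes
    zt=M.T@np.array([0,0,-1]); ax=np.cross([0,0,1],zt); print('level turn units',(ax/.12).round(3))
E
python3 -c "
from h import *
go([.472,-.120,.304])"
```

```text
t 1.95 pos [ 0.3071 -0.3304  0.2962] rot
 [[ 0.281 -0.96  -0.006]
 [-0.96  -0.281  0.014]
 [-0.015  0.002 -1.   ]] w 0.0941 F [-0.6  0.  -0.9] q [-0.95 -0.12  1.4   0.    1.88  0.34]
units tool [-6.23 -8.7  -0.23]
level turn units [ 0.014  0.125 -0.   ]
```

Call:
{"op": "apply_moves", "data": {"rows": [{"delta_pos": [-0.7, -1, -0.05], "rotation": [0, 0.03, 0], "jaw": 1}, {"delta_pos": [-0.7, -1, -0.05], "rotation": [0, 0.03, 0], "jaw": 1}, {"delta_pos": [-0.7, -1, -0.05], "rotation": [0, 0.03, 0], "jaw": 1}, {"delta_pos": [-0.7, -1, -0.05], "rotation": [0, 0.03, 0], "jaw": 1}, {"delta_pos": [-0.7, -1, -0.05], "rotation": [0, 0.03, 0], "jaw": 1}, {"delta_pos": [-0.7, -1, -0.05], "rotation": [0, 0.03, 0], "jaw": 1}, {"delta_pos": [-0.7, -1, -0.05], "rotation": [0, 0.03, 0], "jaw": 1}, {"delta_pos": [-0.7, -1, -0.05], "rotation": [0, 0, 0], "jaw": 1}]}}

```text
t: 2.95
ee_pos: [0.4616, -0.1311, 0.2947]
ee_rot: [2.508, -1.879, -0.01]
ft_force: [0.7, -0.1, -0.2]
width: 0.0937
```

```bash
python3 -c "
from h import *
go([.472,-.120,.22])
w=env.snapshot('wrist');cv2.imwrite('pics/w1.png',w['img'][:,:,::-1])"
```

```text
t 2.95 pos [ 0.4616 -0.1311  0.2947] rot
 [[ 0.281 -0.96  -0.01 ]
 [-0.96  -0.281 -0.003]
 [-0.     0.01  -1.   ]] w 0.0937 F [ 0.7 -0.1 -0.2] q [-0.39 -0.06  1.35 -0.01  1.87  0.89]
units tool [-0.31 -0.55  2.98]
level turn units [ 0.085  0.    -0.   ]
```

View pics/w1.png

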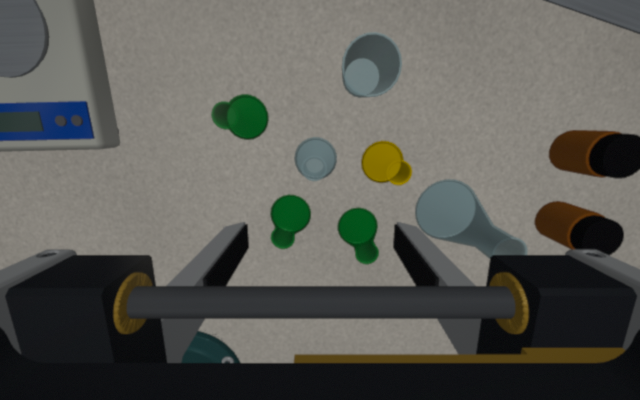

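The wrist view shows the small flask's base at (315,158) and its rim at about (314,166). I'll cast rays from those pixels.

```bash
cat >> h.py <<'E'
def wonz(w,pos,rot,u,v,z):
    T=np.eye(4);T[:3,:3]=R.from_rotvec(rot).as_matrix();T[:3,3]=pos
    C=T@w['mount']; r=C[:3,:3]@np.array([(u-w['cx'])/w['fx'],(v-w['cy'])/w['fy'],1]); c=C[:3,3]
    return c+r*(z-c[2])/r[2]
E
python3 - <<'E'
from h import *
s=env.observe(); w=env.snapshot('wrist'); c=w['img'][120:200,270:370]
cv2.imwrite('pics/w1c.png',cv2.resize(c[:,:,::-1],None,fx=7,fy=7,interpolation=cv2.INTER_CUBIC))
for n,(u,v,z) in dict(base=(315.5,158.5,0),rim=(314,165.5,.112),g1=(247,117,0),yel=(382,162,0)).items(): print(n,wonz(w,s['ee_pos'],s['ee_rot'],u,v,z).round(4))
E
```

```text
base [ 0.4761 -0.1159  0.    ]
rim [ 0.48  -0.115  0.112]
g1 [0.5074 0.0039 0.    ]
yel [ 0.5011 -0.2198  0.    ]
```

View pics/w1c.png

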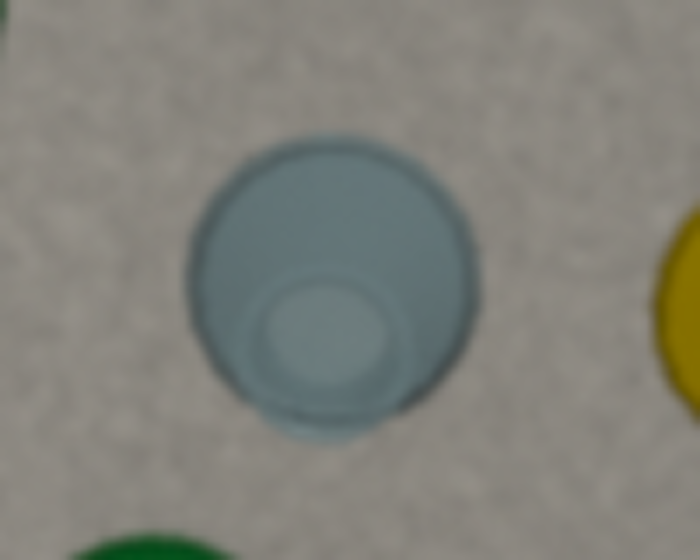

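Run:
```python
from h import *
s=env.observe(); w=env.snapshot('wrist'); print(s['t'],s['ee_pos'].round(4))
for n,(u,v,z) in dict(base=(317.1,159.8,0),rim=(315.9,169.6,.112)).items(): print(n,wonz(w,s['ee_pos'],s['ee_rot'],u,v,z).round(4))
go([.4725,-.119,.2])
```

```text
3.05 [ 0.4622 -0.1301  0.2943]
base [ 0.4732 -0.1212  0.    ]
rim [ 0.4744 -0.1207  0.112 ]
t 3.1 pos [ 0.4614 -0.1313  0.2946] rot
 [[ 0.283 -0.959 -0.011]
 [-0.959 -0.283 -0.003]
 [-0.     0.011 -1.   ]] w 0.094 F [ 0.3 -0.2 -0.6] q [-0.39 -0.06  1.35 -0.01  1.87  0.89]
units tool [-0.34 -0.6   3.78]
level turn units [ 0.091  0.003 -0.   ]
```

The three views agree on (0.473,-0.120) for the flask. Aligning above it.

Call:
{"op": "apply_moves", "data": {"rows": [{"delta_pos": [-0.3, -0.6, 0.9], "rotation": [0.09, 0, 0], "jaw": 1}, {"delta_pos": [0, 0, 0.9], "rotation": [0, 0, 0], "jaw": 1}, {"delta_pos": [0, 0, 0.9], "rotation": [0, 0, 0], "jaw": 1}, {"delta_pos": [0, 0, 0.9], "rotation": [0, 0, 0], "jaw": 1}, {"delta_pos": [0, 0, 0.6], "rotation": [0, 0, 0], "jaw": 1}, {"delta_pos": [0, 0, 0], "rotation": [0, 0, 0], "jaw": 1}]}}

```text
t: 3.85
ee_pos: [0.4697, -0.1244, 0.1835]
ee_rot: [2.507, -1.886, -0.003]
ft_force: [0.7, -0.6, -0.3]
width: 0.094
```

```bash
python3 -c "
from h import *
go([.473,-.120,.073])
w=env.snapshot('wrist');cv2.imwrite('pics/w2.png',w['img'][:,:,::-1])"
```

```text
t 3.85 pos [ 0.4697 -0.1244  0.1835] rot
 [[ 0.277 -0.961 -0.004]
 [-0.961 -0.277 -0.002]
 [ 0.001  0.004 -1.   ]] w 0.094 F [ 0.7 -0.6 -0.3] q [-0.37 -0.05  1.55 -0.    1.64  0.92]
units tool [-0.14 -0.19  4.42]
level turn units [ 0.035 -0.007  0.   ]
```

View pics/w2.png

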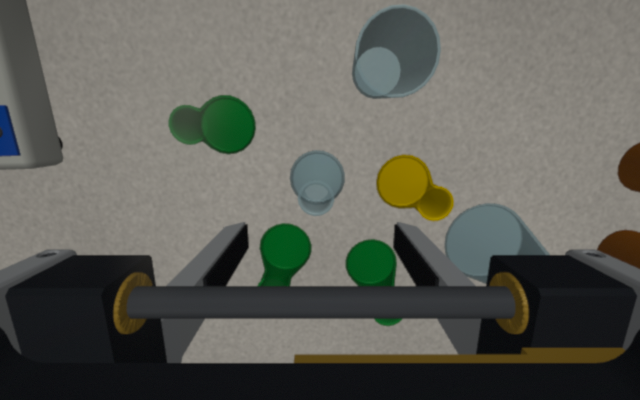

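The wrist view has the small flask's rim at (316,198) and base at (317,178), centred between the fingers with neighbours clear. Descending.

Call:
{"op": "apply_moves", "data": {"rows": [{"delta_pos": [-0.14, -0.19, 0.6], "rotation": [0.03, 0, 0], "jaw": 1}, {"delta_pos": [0, 0, 0.7], "rotation": [0, 0, 0], "jaw": 1}, {"delta_pos": [0, 0, 0.7], "rotation": [0, 0, 0], "jaw": 1}, {"delta_pos": [0, 0, 0.7], "rotation": [0, 0, 0], "jaw": 1}, {"delta_pos": [0, 0, 0.7], "rotation": [0, 0, 0], "jaw": 1}]}}

```text
t: 4.53
ee_pos: [0.4762, -0.1203, 0.0972]
ee_rot: [-2.51, 1.887, -0.013]
ft_force: [0.0, -0.6, 0.3]
width: 0.0942
```

```bash
python3 -c "
from h import *
go([.473,-.120,.073])
s=env.observe()
w=env.snapshot('wrist');cv2.imwrite('pics/w3.png',w['img'][:,:,::-1])
t=env.snapshot('scene');cv2.imwrite('pics/s3.png',cv2.resize(t['img'][100:270,180:400,::-1],None,fx=3.5,fy=3.5))"
```

```text
t 4.53 pos [ 0.4762 -0.1203  0.0972] rot
 [[ 0.278 -0.961  0.007]
 [-0.961 -0.278 -0.004]
 [ 0.006 -0.006 -1.   ]] w 0.0942 F [ 0.  -0.6  0.3] q [-0.36 -0.    1.68 -0.    1.45  0.93]
units tool [-0.05  0.13  0.97]
level turn units [-0.051 -0.049  0.   ]
```

View pics/w3.png

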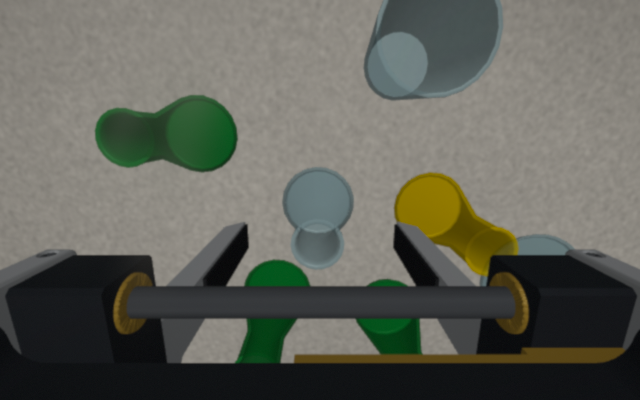

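View pics/s3.png

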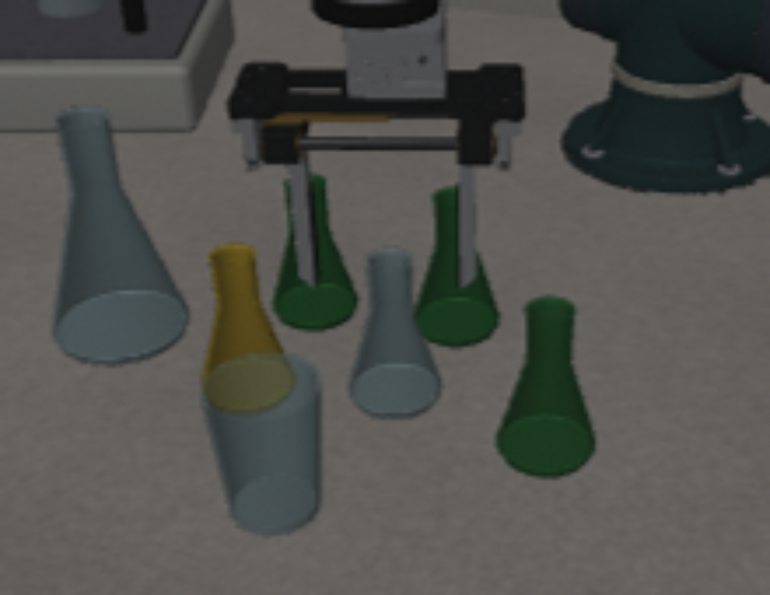

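The flask neck sits between the fingers: rim at (317,243) in the wrist view, and about midway in the scene view. I'll check the rim ray, then finish the descent.

Run:
```python
from h import *
s=env.observe(); w=env.snapshot('wrist')
for n,(u,v,z) in dict(base=(317.5,201,0),rim=(317,243,.112)).items():
    P=wonz(w,s['ee_pos'],s['ee_rot'],u,v,z); M=R.from_rotvec(s['ee_rot']).as_matrix()
    print(n,P.round(4),'tool mm',(M.T@(P-s['ee_pos'])*1000).round(1))
```

```text
base [ 0.4723 -0.118   0.    ] tool mm [-2.5  1.9 95.4]
rim [ 0.4748 -0.1178  0.112 ] tool mm [ -1.7  -0.8 -16.6]
```

Call:
{"op": "apply_moves", "data": {"rows": [{"delta_pos": [-0.07, 0.05, 0.5], "rotation": [-0.05, -0.05, 0], "jaw": 1}, {"delta_pos": [0, 0, 0.5], "rotation": [0, 0, 0], "jaw": 1}, {"delta_pos": [0, 0, 0], "rotation": [0, 0, 0], "jaw": 0.2}, {"delta_pos": [0, 0, 0], "rotation": [0, 0, 0], "jaw": 0.0}], "newtons": 9}}

```text
t: 5.18
ee_pos: [0.4748, -0.119, 0.0717]
ee_rot: [-2.511, 1.887, 0.0]
ft_force: [-0.0, -0.7, -0.8]
width: 0.0774
```

```bash
python3 -c "
from h import *
go([.473,-.120,.073])
w=env.snapshot('wrist');cv2.imwrite('pics/w4.png',w['img'][:,:,::-1])"
```

```text
t 5.17 pos [ 0.4748 -0.119   0.0717] rot
 [[ 0.278 -0.961 -0.   ]
 [-0.961 -0.278  0.   ]
 [-0.     0.    -1.   ]] w 0.0774 F [-0.  -0.7 -0.8] q [-0.36  0.02  1.71  0.    1.41  0.93]
units tool [ 0.02  0.08 -0.05]
level turn units [ 0.001  0.002 -0.   ]
```

View pics/w4.png

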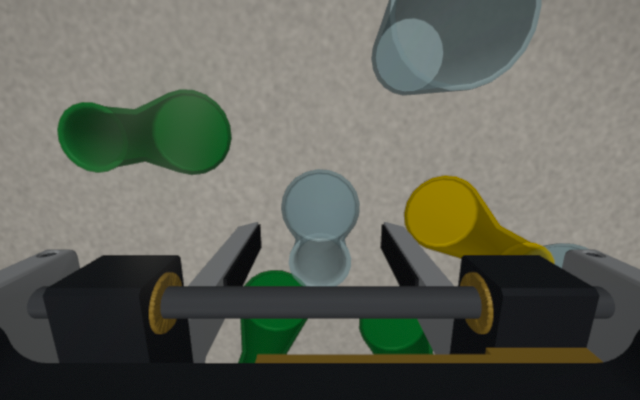

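The neck, at (319,262), is centred between the pads at (255,235) and (387,235). Closing at 9 N.

Call:
{"op": "apply_moves", "data": {"rows": [{"delta_pos": [0, 0, 0], "rotation": [0, 0, 0], "jaw": -0.3}, {"delta_pos": [0, 0, 0], "rotation": [0, 0, 0], "jaw": -0.3}, {"delta_pos": [0, 0, 0], "rotation": [0, 0, 0], "jaw": -0.6}, {"delta_pos": [0, 0, 0], "rotation": [0, 0, 0], "jaw": -0.6}, {"delta_pos": [0, 0, 0], "rotation": [0, 0, 0], "jaw": -0.6}, {"delta_pos": [0, 0, 0], "rotation": [0, 0, 0], "jaw": -0.6}], "newtons": 9}}

```text
t: 5.98
ee_pos: [0.4754, -0.1191, 0.0728]
ee_rot: [-2.511, 1.887, -0.002]
ft_force: [0.4, -0.6, 0.2]
width: 0.0323
```

Call:
{"op": "apply_moves", "data": {"rows": [{"delta_pos": [0, 0, 0], "rotation": [0, 0, 0], "jaw": -0.8}, {"delta_pos": [0, 0, 0], "rotation": [0, 0, 0], "jaw": -1}, {"delta_pos": [0, 0, 0], "rotation": [0, 0, 0], "jaw": -1}, {"delta_pos": [0, 0, 0], "rotation": [0, 0, 0], "jaw": -1}], "newtons": 9}}

```text
t: 6.48
ee_pos: [0.4754, -0.1191, 0.0728]
ee_rot: [-2.511, 1.887, -0.002]
ft_force: [0.0, 0.6, -0.3]
width: 0.032
```

Call:
{"op": "apply_moves", "data": {"rows": [{"delta_pos": [0, 0, -0.3], "rotation": [0, 0, 0], "jaw": -1}, {"delta_pos": [0, 0, -0.5], "rotation": [0, 0, 0], "jaw": -1}, {"delta_pos": [0, 0, -0.5], "rotation": [0, 0, 0], "jaw": -1}, {"delta_pos": [0, 0, 0], "rotation": [0, 0, 0], "jaw": -1}], "newtons": 9}}

```text
t: 6.98
ee_pos: [0.4755, -0.1193, 0.1079]
ee_rot: [-2.511, 1.887, -0.003]
ft_force: [0.5, 0.9, -1.6]
width: 0.032
```

```bash
python3 -c "
from h import *
go([.473,-.120,.225])
t=env.snapshot('scene');cv2.imwrite('pics/s5.png',cv2.resize(t['img'][100:270,180:400,::-1],None,fx=3.5,fy=3.5))"
```

```text
t 6.97 pos [ 0.4755 -0.1193  0.1079] rot
 [[ 0.278 -0.961  0.002]
 [-0.961 -0.278 -0.001]
 [ 0.001 -0.002 -1.   ]] w 0.032 F [ 0.5  0.9 -1.6] q [-0.36 -0.01  1.66  0.    1.48  0.93]
units tool [ 0.    0.1  -4.69]
level turn units [-0.016 -0.01   0.   ]
```

View pics/s5.png

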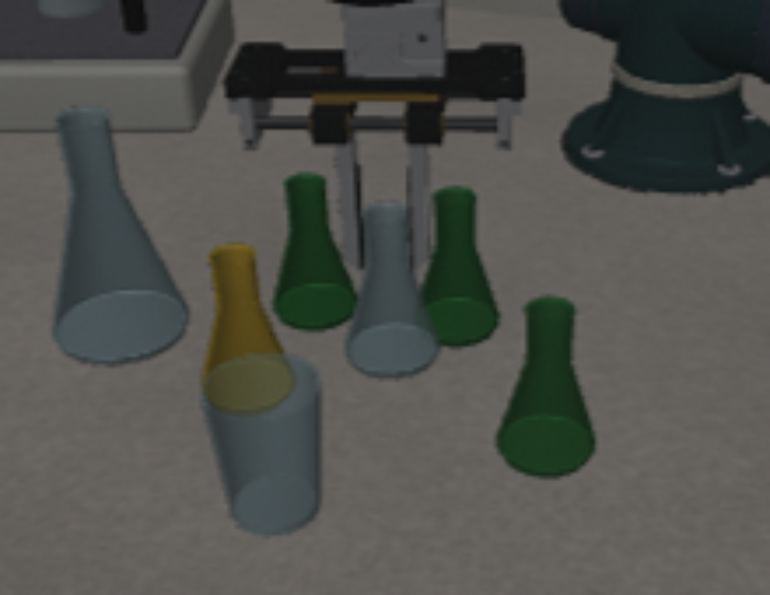

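The scene view shows the flask lifted upright with the fingers (base at crop (392,350), clear of the bench). Raising further.

Call:
{"op": "apply_moves", "data": {"rows": [{"delta_pos": [0, 0, -0.8], "rotation": [0, 0, 0], "jaw": -1}, {"delta_pos": [0, 0, -0.8], "rotation": [0, 0, 0], "jaw": -1}, {"delta_pos": [0, 0, -0.8], "rotation": [0, 0, 0], "jaw": -1}, {"delta_pos": [0, 0, -0.8], "rotation": [0, 0, 0], "jaw": -1}, {"delta_pos": [0, 0, -0.8], "rotation": [0, 0, 0], "jaw": -1}, {"delta_pos": [0, 0, -0.8], "rotation": [0, 0, 0], "jaw": -1}, {"delta_pos": [0, 0, 0], "rotation": [0, 0, 0], "jaw": -1}]}}

```text
t: 7.9
ee_pos: [0.473, -0.1185, 0.227]
ee_rot: [2.51, -1.887, -0.01]
ft_force: [0.7, 0.5, -2.0]
width: 0.0318
```

```bash
python3 -c "
from h import *
go([.527,.306,.235])"
```

```text
t 7.9 pos [ 0.473  -0.1185  0.227 ] rot
 [[ 0.278 -0.961 -0.006]
 [-0.961 -0.278  0.002]
 [-0.004  0.005 -1.   ]] w 0.0318 F [ 0.7  0.5 -2. ] q [-0.36 -0.05  1.47  0.    1.73  0.93]
units tool [-15.71  -6.79  -0.29]
level turn units [ 0.044  0.034 -0.   ]
```

Call:
{"op": "apply_moves", "data": {"rows": [{"delta_pos": [-0.4, -0.17, -0.1], "rotation": [0.04, 0.03, 0], "jaw": -1}, {"delta_pos": [-0.8, -0.34, -0.1], "rotation": [0, 0, 0], "jaw": -1}, {"delta_pos": [-0.8, -0.34, -0.1], "rotation": [0, 0, 0], "jaw": -1}, {"delta_pos": [-0.8, -0.34, -0.1], "rotation": [0, 0, 0], "jaw": -1}, {"delta_pos": [-0.8, -0.34, -0.1], "rotation": [0, 0, 0], "jaw": -1}, {"delta_pos": [-0.8, -0.34, -0.1], "rotation": [0, 0, 0], "jaw": -1}, {"delta_pos": [-0.8, -0.34, -0.1], "rotation": [0, 0, 0], "jaw": -1}, {"delta_pos": [-0.8, -0.34, -0.1], "rotation": [0, 0, 0], "jaw": -1}]}}

```text
t: 8.9
ee_pos: [0.4881, 0.0529, 0.237]
ee_rot: [2.506, -1.885, -0.027]
ft_force: [0.1, 0.3, -0.7]
width: 0.0321
```

```bash
python3 -c "
from h import *
go([.527,.306,.235])"
```

```text
t 8.9 pos [0.4881 0.0529 0.237 ] rot
 [[ 0.277 -0.961 -0.017]
 [-0.961 -0.278  0.006]
 [-0.01   0.015 -1.   ]] w 0.0321 F [ 0.1  0.3 -0.7] q [-0.01 -0.04  1.43  0.01  1.76  1.28]
units tool [-9.29 -4.31  0.11]
level turn units [ 0.126  0.086 -0.   ]
```

Call:
{"op": "apply_moves", "data": {"rows": [{"delta_pos": [-0.8, -0.4, 0], "rotation": [0.06, 0.04, 0], "jaw": -1}, {"delta_pos": [-0.8, -0.4, 0], "rotation": [0.06, 0.04, 0], "jaw": -1}, {"delta_pos": [-0.8, -0.4, 0], "rotation": [0.03, 0.02, 0], "jaw": -1}, {"delta_pos": [-0.8, -0.4, 0], "rotation": [0.03, 0.02, 0], "jaw": -1}, {"delta_pos": [-0.8, -0.4, 0], "rotation": [0.03, 0.02, 0], "jaw": -1}, {"delta_pos": [-0.8, -0.4, 0], "rotation": [0.03, 0.02, 0], "jaw": -1}, {"delta_pos": [-0.8, -0.4, 0], "rotation": [0, 0, 0], "jaw": -1}, {"delta_pos": [-0.8, -0.4, 0], "rotation": [0, 0, 0], "jaw": -1}]}}

```text
t: 9.9
ee_pos: [0.5135, 0.2401, 0.2256]
ee_rot: [2.511, -1.879, 0.004]
ft_force: [0.5, -0.0, -1.0]
width: 0.0316
```

```bash
python3 -c "
from h import *
go([.527,.306,.235])
w=env.snapshot('wrist');cv2.imwrite('pics/w6.png',w['img'][:,:,::-1])
s=env.snapshot('scene');cv2.imwrite('pics/s6.png',cv2.resize(s['img'][120:300,380:580,::-1],None,fx=3.3,fy=3.3))"
```

```text
t 9.9 pos [0.5135 0.2401 0.2256] rot
 [[ 0.282 -0.959 -0.001]
 [-0.959 -0.282 -0.006]
 [ 0.005  0.003 -1.   ]] w 0.0316 F [ 0.5 -0.  -1. ] q [ 0.34  0.12  1.29 -0.01  1.73  1.62]
units tool [-2.38 -1.26 -0.39]
level turn units [ 0.024 -0.044  0.   ]
```

View pics/w6.png

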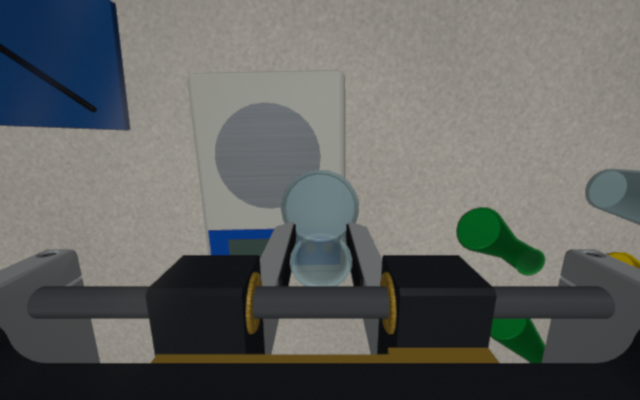

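View pics/s6.png

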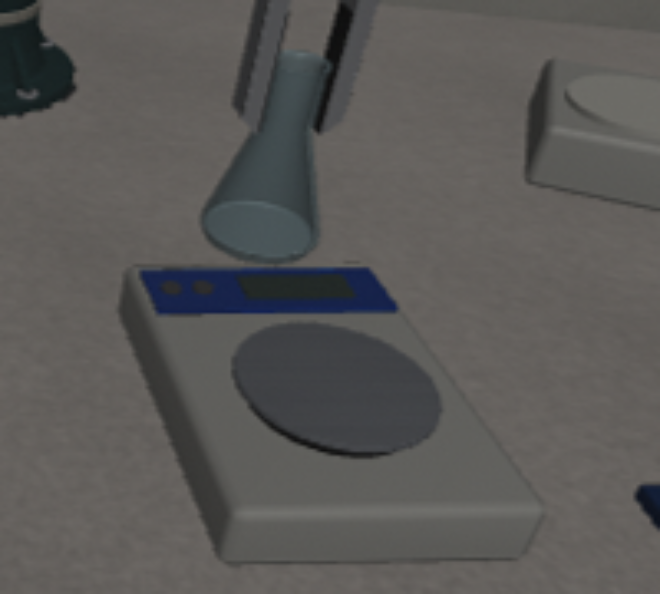

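The wrist view has the pan at about (268,155) and the held flask's base at (320,206), the same spot as before the grasp, so it hasn't tilted or slipped. The scene view shows it heading for the pan. Measuring the pan from the wrist view.

Run:
```python
from h import *
from scipy.optimize import least_squares
s=env.observe(); w=env.snapshot('wrist'); g=cv2.cvtColor(w['img'],cv2.COLOR_RGB2GRAY)
x,y,W,H=205,90,130,130; c=cv2.GaussianBlur(g[y:y+H,x:x+W],(3,3),0).astype(int)
med=np.median(c[40:80,40:80]); m=(abs(c-med)<14).astype('uint8')*255; m[:,:]=cv2.morphologyEx(m,cv2.MORPH_OPEN,np.ones((5,5)))
k=max(cv2.findContours(m,cv2.RETR_EXTERNAL,cv2.CHAIN_APPROX_NONE)[0],key=cv2.contourArea)[:,0,:]+[x,y]
P=np.array([wonz(w,s['ee_pos'],s['ee_rot'],u,v,.07)[:2] for u,v in k])
q=least_squares(lambda q:np.hypot(*(P-q[:2]).T)-q[2],[.53,.306,.06],loss='cauchy',f_scale=.001)
print(q.x.round(4),np.median(abs(q.fun)).round(4),med,len(k))
print('flask base', wonz(w,s['ee_pos'],s['ee_rot'],320,206,s['ee_pos'][2]-.073).round(4))
```

```text
[0.5289 0.3061 0.0586] 0.0004 107.0 400
flask base [0.5124 0.2405 0.1521]
```

The wrist fit puts the pan at (0.529,0.306), matching the top view. Moving over (0.528,0.306).

Call:
{"op": "apply_moves", "data": {"rows": [{"delta_pos": [-0.8, -0.42, 0], "rotation": [0.02, -0.04, 0], "jaw": -1}, {"delta_pos": [-0.8, -0.42, 0], "rotation": [0, 0, 0], "jaw": -1}, {"delta_pos": [-0.6, -0.34, 0], "rotation": [0, 0, 0], "jaw": -1}, {"delta_pos": [-0.1, -0.1, 0], "rotation": [0, 0, 0], "jaw": -1}, {"delta_pos": [0, 0, 0], "rotation": [0, 0, 0], "jaw": -1}]}}

```text
t: 10.68
ee_pos: [0.5282, 0.3077, 0.2242]
ee_rot: [2.514, -1.879, -0.001]
ft_force: [-0.9, -0.2, -1.9]
width: 0.0321
```

```bash
python3 -c "
from h import *
go([.528,.306,.155])"
```

```text
t 10.68 pos [0.5282 0.3077 0.2242] rot
 [[ 0.283 -0.959 -0.002]
 [-0.959 -0.283 -0.002]
 [ 0.001  0.002 -1.   ]] w 0.0321 F [-0.9 -0.2 -1.9] q [ 0.44  0.22  1.18 -0.    1.74  1.72]
units tool [0.06 0.02 2.77]
level turn units [ 0.02 -0.01  0.  ]
```

Descending to about 12 mm above expected contact (TCP about 0.143).

Call:
{"op": "apply_moves", "data": {"rows": [{"delta_pos": [0.06, 0.02, 0.6], "rotation": [0.02, 0, 0], "jaw": -1}, {"delta_pos": [0, 0, 0.7], "rotation": [0, 0, 0], "jaw": -1}, {"delta_pos": [0, 0, 0.7], "rotation": [0, 0, 0], "jaw": -1}, {"delta_pos": [0, 0, 0.6], "rotation": [0, 0, 0], "jaw": -1}, {"delta_pos": [0, 0, 0.3], "rotation": [0, 0, 0], "jaw": -1}, {"delta_pos": [0, 0, 0], "rotation": [0, 0, 0], "jaw": -1}]}}

```text
t: 11.42
ee_pos: [0.527, 0.3034, 0.1444]
ee_rot: [2.51, -1.881, -0.001]
ft_force: [0.3, -0.3, -0.6]
width: 0.0319
```

```bash
python3 -c "
from h import *
go([.528,.306,.143])
s=env.snapshot('scene');cv2.imwrite('pics/s7.png',cv2.resize(s['img'][120:300,380:580,::-1],None,fx=3.3,fy=3.3))
w=env.snapshot('wrist');cv2.imwrite('pics/w7.png',w['img'][:,:,::-1])"
```

```text
t 11.43 pos [0.527  0.3034 0.1444] rot
 [[ 0.281 -0.96  -0.003]
 [-0.96  -0.281 -0.004]
 [ 0.003  0.004 -1.   ]] w 0.0319 F [ 0.3 -0.3 -0.6] q [ 0.43  0.24  1.32 -0.    1.59  1.72]
units tool [-0.09 -0.07  0.06]
level turn units [ 0.036 -0.021  0.   ]
```

View pics/s7.png

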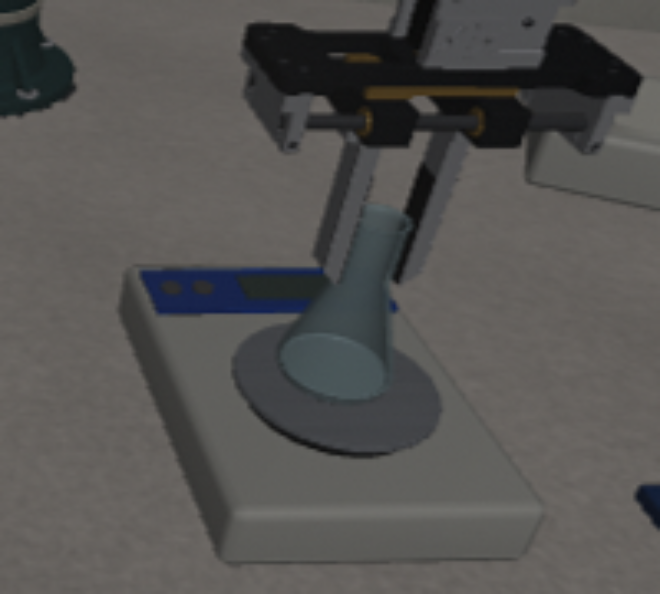

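View pics/w7.png

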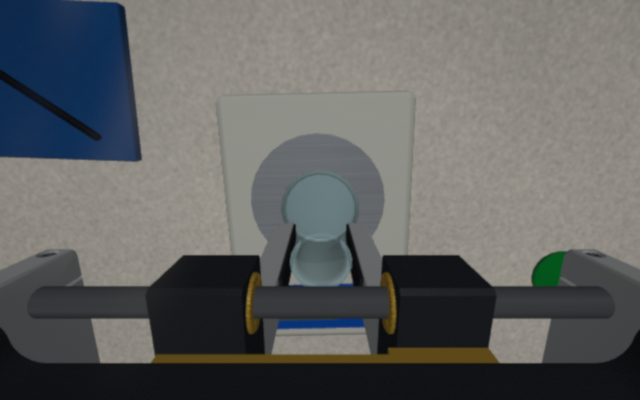

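Both views show the base slightly toward the display side of the pan's middle: wrist base at (320,207) against pan centre about (318,197). I'll measure pan against base in this picture before the final lowering.

Run:
```python
from h import *
s=env.observe(); w=env.snapshot('wrist'); t=env.snapshot('top'); print(s['ee_pos'].round(4),s['t'])
f=lambda u,v,z:wonz(w,s['ee_pos'],s['ee_rot'],u,v,z).round(4)
c=w['img'][120:260,230:410,::-1]; cv2.imwrite('pics/w7c.png',cv2.resize(c,None,fx=4.2,fy=4.2,interpolation=cv2.INTER_CUBIC))
c=t['img'][140:260,130:250,::-1]; cv2.imwrite('pics/t7c.png',cv2.resize(c,None,fx=4.5,fy=4.5,interpolation=cv2.INTER_CUBIC))
```

```text
[0.5276 0.3037 0.1457] 11.525
```

View pics/w7c.png

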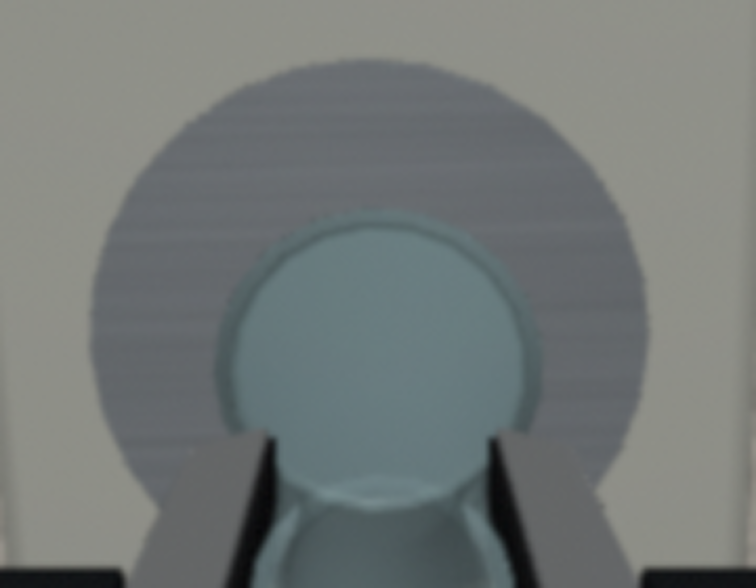

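View pics/t7c.png

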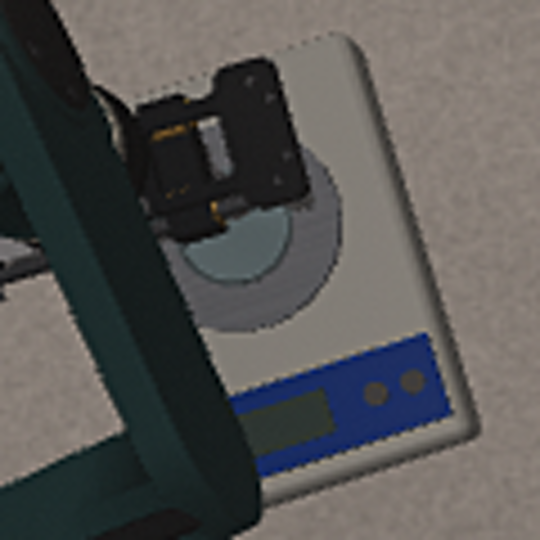

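```bash
cat > fit.py <<'E'
from h import *
from scipy.optimize import least_squares
def circ(P,r0):
    q=least_squares(lambda q:np.hypot(*(P-q[:2]).T)-q[2],[*P.mean(0),r0]); return q.x.round(4),np.abs(q.fun).max().round(4)
E
python3 - <<'E'
from fit import *
s=env.observe(); w=env.snapshot('wrist')
M=R.from_rotvec(s['ee_rot']).as_matrix()
px=lambda L:[((U+.5)/4.2-.5+230,(V+.5)/4.2-.5+120) for U,V in L]
pan=px([(90,328),(648,328),(369,58),(155,152),(110,230),(125,440),(600,172),(632,245),(635,420),(230,96),(505,96)])
base=px([(215,372),(541,372),(378,208),(258,255),(500,255),(226,320),(532,320)])
for z in(.07,.06,.04):
  print('pan',z,circ(np.array([wonz(w,s['ee_pos'],s['ee_rot'],u,v,z)[:2] for u,v in pan]),.06))
for z in(.073,):
  a=circ(np.array([wonz(w,s['ee_pos'],s['ee_rot'],u,v,z)[:2] for u,v in base]),.034);print('base',z,a)
print(s['ee_pos'].round(4),s['ft_force'].round(1))
E
```

```text
pan 0.07 (array([0.5302, 0.3065, 0.0592]), np.float64(0.0012))
pan 0.06 (array([0.5278, 0.3058, 0.0615]), np.float64(0.0013))
pan 0.04 (array([0.5229, 0.3045, 0.0661]), np.float64(0.0014))
base 0.073 (array([0.5259, 0.3035, 0.0344]), np.float64(0.0007))
[0.5279 0.3039 0.1465] [ 0.1  0.3 -0.8]
```

Ray-cast fits put the base about 4 mm in x and 3 mm in y short of the pan centre, much less than the raw pixels suggested. I'll correct that, then lower in small steps while watching force.

Call:
{"op": "apply_moves", "data": {"rows": [{"delta_pos": [-0.08, -0.14, -0.08], "rotation": [0.03, -0.02, 0], "jaw": -1}, {"delta_pos": [0, 0, 0], "rotation": [0, 0, 0], "jaw": -1}]}}

```text
t: 11.92
ee_pos: [0.5315, 0.3075, 0.15]
ee_rot: [-2.51, 1.881, -0.004]
ft_force: [0.2, -0.2, -2.3]
width: 0.0319
```

Call:
{"op": "apply_moves", "data": {"rows": [{"delta_pos": [0, 0, 0.08], "rotation": [0, 0, 0], "jaw": -1}, {"delta_pos": [0, 0, 0], "rotation": [0, 0, 0], "jaw": -1}]}}

```text
t: 12.18
ee_pos: [0.5316, 0.3075, 0.1481]
ee_rot: [-2.51, 1.88, -0.004]
ft_force: [-0.4, 0.4, -1.9]
width: 0.0317
```

Call:
{"op": "apply_moves", "data": {"rows": [{"delta_pos": [0, 0, 0.06], "rotation": [0, 0, 0], "jaw": -1}, {"delta_pos": [0, 0, 0], "rotation": [0, 0, 0], "jaw": -1}]}}

```text
t: 12.42
ee_pos: [0.5315, 0.3075, 0.1463]
ee_rot: [-2.51, 1.881, -0.004]
ft_force: [-0.3, 0.1, -1.4]
width: 0.0322
```

Call:
{"op": "apply_moves", "data": {"rows": [{"delta_pos": [0, 0, 0.06], "rotation": [0, 0, 0], "jaw": -1}, {"delta_pos": [0, 0, 0], "rotation": [0, 0, 0], "jaw": -1}]}}

```text
t: 12.68
ee_pos: [0.5315, 0.3074, 0.1446]
ee_rot: [-2.51, 1.881, -0.004]
ft_force: [0.7, -0.5, -0.9]
width: 0.0315
```

Call:
{"op": "apply_moves", "data": {"rows": [{"delta_pos": [0, 0, 0.06], "rotation": [0, 0, 0], "jaw": -1}, {"delta_pos": [0, 0, 0], "rotation": [0, 0, 0], "jaw": -1}]}}

```text
t: 12.92
ee_pos: [0.5315, 0.3074, 0.1429]
ee_rot: [-2.51, 1.881, -0.004]
ft_force: [-0.3, 0.4, -1.6]
width: 0.0317
```

```bash
python3 -c "
from h import *
go([.531,.307,.142])
s=env.snapshot('scene');cv2.imwrite('pics/s8.png',cv2.resize(s['img'][170:270,420:540,::-1],None,fx=6,fy=6,interpolation=cv2.INTER_CUBIC))"
```

```text
t 12.93 pos [0.5315 0.3074 0.1429] rot
 [[ 0.281 -0.96   0.005]
 [-0.96  -0.281  0.002]
 [-0.001 -0.005 -1.   ]] w 0.0317 F [-0.3  0.4 -1.6] q [0.43 0.24 1.31 0.   1.58 1.72]
units tool [0.01 0.02 0.04]
level turn units [-0.044  0.008  0.   ]
```

View pics/s8.png

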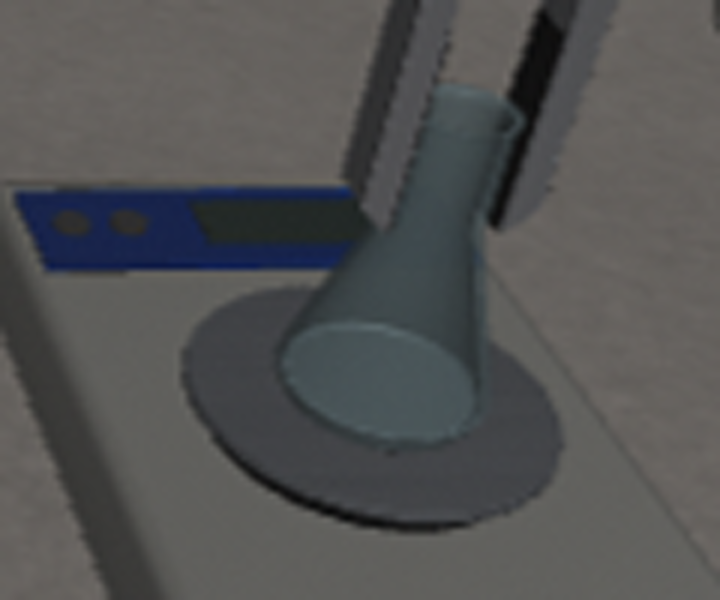

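The scene view has the base at crop (380,383) against pan centre (373,408), and force is still only the flask's weight, so there's no contact yet. Continuing down.

Call:
{"op": "apply_moves", "data": {"rows": [{"delta_pos": [0, 0, 0.06], "rotation": [-0.02, 0, 0], "jaw": -1}, {"delta_pos": [0, 0, 0], "rotation": [0, 0, 0], "jaw": -1}]}}

```text
t: 13.22
ee_pos: [0.5317, 0.3076, 0.1418]
ee_rot: [-2.511, 1.881, -0.002]
ft_force: [0.1, 0.3, -2.0]
width: 0.032
```

Call:
{"op": "apply_moves", "data": {"rows": [{"delta_pos": [0, 0, 0.06], "rotation": [0, 0, 0], "jaw": -1}, {"delta_pos": [0, 0, 0], "rotation": [0, 0, 0], "jaw": -1}]}}

```text
t: 13.48
ee_pos: [0.532, 0.3077, 0.141]
ee_rot: [-2.511, 1.881, -0.003]
ft_force: [0.4, 0.3, -0.2]
width: 0.032
```

Call:
{"op": "apply_moves", "data": {"rows": [{"delta_pos": [0, 0, 0.06], "rotation": [0, 0, 0], "jaw": -1}, {"delta_pos": [0, 0, 0], "rotation": [0, 0, 0], "jaw": -1}]}}

```text
t: 13.72
ee_pos: [0.5323, 0.3078, 0.1404]
ee_rot: [-2.51, 1.88, -0.004]
ft_force: [-0.7, 0.2, 0.6]
width: 0.0323
```

Call:
{"op": "apply_moves", "data": {"rows": [{"delta_pos": [0, 0, 0], "rotation": [0, 0, 0], "jaw": -1}]}}

```text
t: 13.85
ee_pos: [0.5323, 0.3079, 0.1406]
ee_rot: [-2.51, 1.88, -0.004]
ft_force: [-0.6, 0.3, 0.9]
width: 0.0319
```

```bash
python3 -c "
from h import *
go([.531,.307,.142])
s=env.snapshot('scene');cv2.imwrite('pics/s9.png',cv2.resize(s['img'][170:270,420:540,::-1],None,fx=6,fy=6,interpolation=cv2.INTER_CUBIC))"
```

```text
t 13.85 pos [0.5323 0.3079 0.1406] rot
 [[ 0.281 -0.96   0.006]
 [-0.96  -0.281  0.003]
 [-0.001 -0.006 -1.   ]] w 0.0319 F [-0.6  0.3  0.9] q [0.43 0.25 1.32 0.   1.57 1.72]
units tool [ 0.02  0.06 -0.06]
level turn units [-0.054  0.011  0.   ]
```

View pics/s9.png

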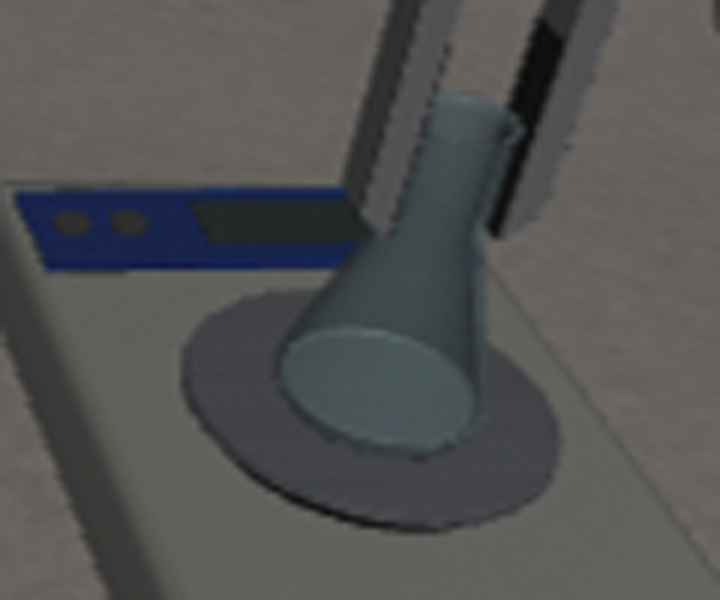

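Contact: wrist force went from about -1.5 N to +0.9 N, so roughly 2 N on the pan, and the pan's dark edge has visibly thinned. Checking centring by rays before I let go.

Run:
```python
from fit import *
s=env.observe(); w=env.snapshot('wrist'); d=env.snapshot('scene')
px=lambda L:[((U+.5)/6-.5+420,(V+.5)/6-.5+170) for U,V in L]
pan=px([(182,365),(560,435),(200,325),(240,297),(205,425),(260,483),(330,518),(420,531),(500,512),(545,480),(535,380)])
base=px([(278,375),(300,420),(345,446),(400,455),(445,445),(470,425),(290,345),(330,328)])
print('scene pan',circ(np.array([onz(d,*p,.069)[:2] for p in pan]),.06))
print('scene base',circ(np.array([onz(d,*p,.069)[:2] for p in base]),.034))
c=w['img'][120:260,230:410,::-1]; cv2.imwrite('pics/w9c.png',cv2.resize(c,None,fx=4.2,fy=4.2,interpolation=cv2.INTER_CUBIC))
```

```text
scene pan (array([0.5369, 0.3047, 0.0607]), np.float64(0.0037))
scene base (array([0.5298, 0.3071, 0.0321]), np.float64(0.0024))
```

View pics/w9c.png

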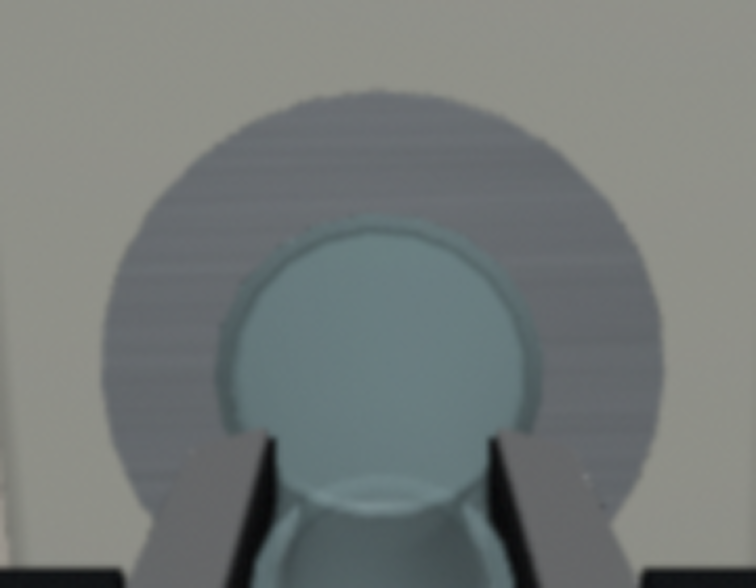

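In the wrist view, pan centre is about (382,360) and base about (378,373), so the base is still 2–3 mm toward the display side. The scene view says 7 mm but its fit is rough. There's plenty of time, so I'll lift slightly, shift 3.5 mm and set it down again.

Call:
{"op": "apply_moves", "data": {"rows": [{"delta_pos": [0, 0, -0.25], "rotation": [-0.05, 0, 0], "jaw": -1}, {"delta_pos": [0, -0.15, 0], "rotation": [0, 0, 0], "jaw": -1}, {"delta_pos": [0, 0, 0.06], "rotation": [0, 0, 0], "jaw": -1}, {"delta_pos": [0, 0, 0], "rotation": [0, 0, 0], "jaw": -1}]}}

```text
t: 14.5
ee_pos: [0.5357, 0.3087, 0.1435]
ee_rot: [2.513, -1.883, -0.004]
ft_force: [0.9, -0.6, -1.1]
width: 0.0315
```

Call:
{"op": "apply_moves", "data": {"rows": [{"delta_pos": [0, 0, 0.06], "rotation": [0, 0, 0], "jaw": -1}, {"delta_pos": [0, 0, 0], "rotation": [0, 0, 0], "jaw": -1}]}}

```text
t: 14.75
ee_pos: [0.5356, 0.3087, 0.1417]
ee_rot: [2.513, -1.882, -0.005]
ft_force: [-0.1, 0.1, -0.3]
width: 0.0322
```

Call:
{"op": "apply_moves", "data": {"rows": [{"delta_pos": [0, 0, 0.05], "rotation": [0, 0, 0], "jaw": -1}, {"delta_pos": [0, 0, 0], "rotation": [0, 0, 0], "jaw": -1}]}}

```text
t: 15.0
ee_pos: [0.5358, 0.3089, 0.1412]
ee_rot: [2.514, -1.883, -0.004]
ft_force: [-1.1, 0.0, -0.0]
width: 0.0322
```

Call:
{"op": "apply_moves", "data": {"rows": [{"delta_pos": [0, 0, 0.05], "rotation": [0, 0, 0], "jaw": -1}, {"delta_pos": [0, 0, 0], "rotation": [0, 0, 0], "jaw": -1}]}}

```text
t: 15.25
ee_pos: [0.536, 0.3089, 0.1407]
ee_rot: [-2.514, 1.883, 0.003]
ft_force: [-0.4, -0.3, 1.1]
width: 0.0317
```

```bash
python3 -c "
from h import *
go([.531,.307,.142])
w=env.snapshot('wrist')
c=w['img'][120:260,230:410,::-1]; cv2.imwrite('pics/w10c.png',cv2.resize(c,None,fx=4.2,fy=4.2,interpolation=cv2.INTER_CUBIC))
print(env.observe()['ft_force'])"
```

```text
t 15.25 pos [0.536  0.3089 0.1407] rot
 [[ 0.281 -0.96  -0.001]
 [-0.96  -0.281  0.001]
 [-0.001  0.001 -1.   ]] w 0.0317 F [-0.4 -0.3  1.1] q [0.43 0.26 1.3  0.   1.58 1.72]
units tool [ 0.02  0.21 -0.05]
level turn units [ 0.008  0.012 -0.   ]
[-0.83156054 -0.72328044  0.09388691]
```

View pics/w10c.png

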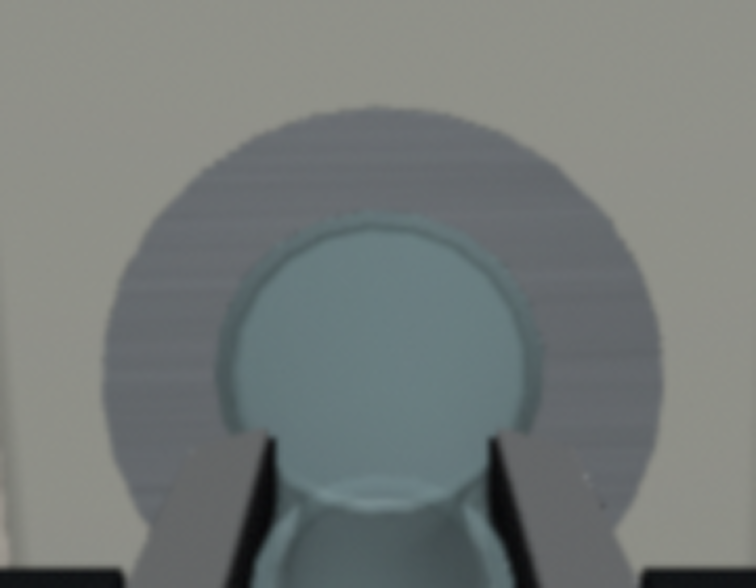

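Pan centre is now about (382,378) and the base about (379,372), which is within 1–2 mm, with light contact. Releasing gently.

Call:
{"op": "apply_moves", "data": {"rows": [{"delta_pos": [0, 0, 0], "rotation": [0, 0, 0], "jaw": -1}, {"delta_pos": [0, 0, 0], "rotation": [0, 0, 0], "jaw": -0.3}, {"delta_pos": [0, 0, 0], "rotation": [0, 0, 0], "jaw": -0.1}, {"delta_pos": [0, 0, 0], "rotation": [0, 0, 0], "jaw": 0.1}, {"delta_pos": [0, 0, 0], "rotation": [0, 0, 0], "jaw": 0.3}, {"delta_pos": [0, 0, 0], "rotation": [0, 0, 0], "jaw": 0.4}, {"delta_pos": [0, 0, 0], "rotation": [0, 0, 0], "jaw": 0.4}], "newtons": 6}}

```text
t: 16.18
ee_pos: [0.536, 0.3088, 0.14]
ee_rot: [2.514, -1.883, -0.003]
ft_force: [-0.1, -0.5, 0.2]
width: 0.0657
```

```bash
python3 -c "
from h import *
go([.535,.307,.25])
w=env.snapshot('wrist');cv2.imwrite('pics/w11.png',w['img'][:,:,::-1])"
```

```text
t 16.18 pos [0.536  0.3088 0.14  ] rot
 [[ 0.281 -0.96  -0.002]
 [-0.96  -0.281  0.001]
 [-0.001  0.001 -1.   ]] w 0.0657 F [-0.1 -0.5  0.2] q [0.43 0.26 1.3  0.   1.58 1.72]
units tool [ 0.05  0.06 -4.4 ]
level turn units [ 0.012  0.011 -0.   ]
```

View pics/w11.png

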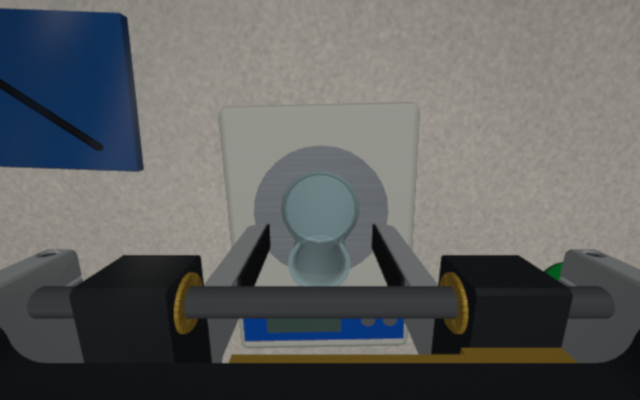

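The jaws are open either side of the standing flask (base at (320,208), pan at (320,211)). Rising straight up.

Call:
{"op": "apply_moves", "data": {"rows": [{"delta_pos": [0, 0, -0.4], "rotation": [0, 0, 0], "jaw": 0.4}, {"delta_pos": [0, 0, -0.7], "rotation": [0, 0, 0], "jaw": 0.4}, {"delta_pos": [0, 0, -0.8], "rotation": [0, 0, 0], "jaw": 0.4}, {"delta_pos": [0, 0, -0.8], "rotation": [0, 0, 0], "jaw": 0.4}, {"delta_pos": [0, 0, -0.8], "rotation": [0, 0, 0], "jaw": 0.4}, {"delta_pos": [0, 0, -0.8], "rotation": [0, 0, 0], "jaw": 0.4}, {"delta_pos": [0, 0, -0.8], "rotation": [0, 0, 0], "jaw": 0.4}]}}

```text
t: 17.1
ee_pos: [0.5365, 0.3089, 0.279]
ee_rot: [-2.51, 1.881, -0.002]
ft_force: [-0.6, 0.3, -0.4]
width: 0.0658
```

Call:
{"op": "apply_moves", "data": {"rows": [{"delta_pos": [0.6, 0.9, -0.3], "rotation": [0, 0, 0], "jaw": 0.4}, {"delta_pos": [0.6, 0.9, -0.3], "rotation": [0, 0, 0], "jaw": 0.4}, {"delta_pos": [0.6, 0.9, -0.3], "rotation": [0, 0, 0], "jaw": 0.4}, {"delta_pos": [0.6, 0.9, -0.3], "rotation": [0, 0, 0], "jaw": 0.4}, {"delta_pos": [0.6, 0.9, -0.3], "rotation": [0, 0, 0], "jaw": 0.4}, {"delta_pos": [0.6, 0.9, 0], "rotation": [0, 0, 0], "jaw": 0.4}, {"delta_pos": [0, 0, 0], "rotation": [0, 0, 0], "jaw": 0.4}, {"delta_pos": [0, 0, 0], "rotation": [0, 0, 0], "jaw": 0.4}]}}

```text
t: 18.1
ee_pos: [0.4309, 0.182, 0.3326]
ee_rot: [-2.494, 1.867, -0.024]
ft_force: [0.1, -0.1, 1.0]
width: 0.0657
```

```bash
python3 -c "
from h import *
go([.535,.307,.25])
t=env.snapshot('top');cv2.imwrite('pics/t12.png',t['img'][:,:,::-1])
s=env.snapshot('scene');cv2.imwrite('pics/s12.png',s['img'][:,:,::-1])
cv2.imwrite('pics/t12c.png',cv2.resize(t['img'][150:230,140:230,::-1],None,fx=7,fy=7,interpolation=cv2.INTER_CUBIC))"
```

```text
t 18.1 pos [0.4309 0.182  0.3326] rot
 [[ 0.282 -0.959  0.028]
 [-0.96  -0.281  0.012]
 [-0.003 -0.03  -1.   ]] w 0.0657 F [ 0.1 -0.1  1. ] q [ 0.28 -0.11  1.32  0.    1.91  1.56]
units tool [-3.61 -5.3   3.48]
level turn units [-0.252  0.028  0.   ]
```

View pics/s12.png

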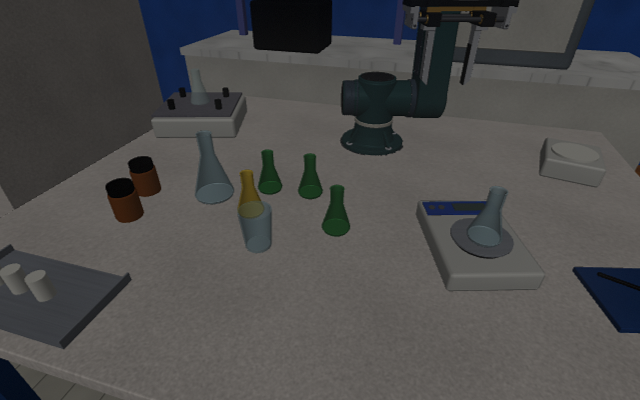

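View pics/t12.png

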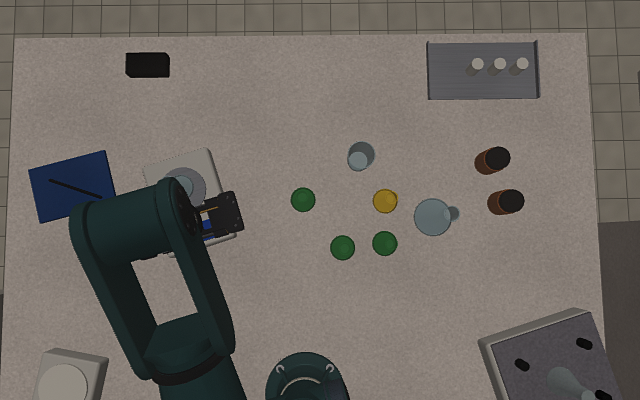

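View pics/t12c.png

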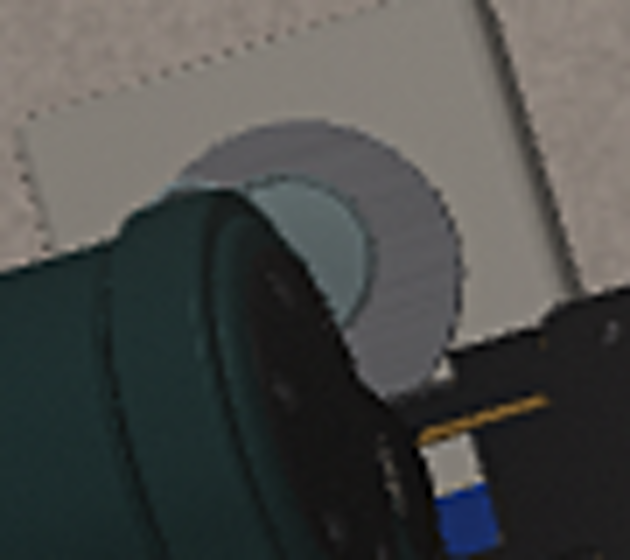

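The flask stands on the pan and the bystanders haven't moved. In the top view the arm covers part of the pan, and what's visible hints at an offset of several mm (+x,+y), which disagrees with the wrist. I'll move the arm out of the way and measure properly.

Call:
{"op": "apply_moves", "data": {"rows": [{"delta_pos": [1, 0.3, 0], "rotation": [0, 0, 0], "jaw": 0.4}, {"delta_pos": [1, 0.3, 0], "rotation": [0, 0, 0], "jaw": 0.4}, {"delta_pos": [1, 0.3, 0], "rotation": [0, 0, 0], "jaw": 0.4}, {"delta_pos": [1, 0.3, 0], "rotation": [0, 0, 0], "jaw": 0.4}, {"delta_pos": [1, 0.3, 0], "rotation": [0, 0, 0], "jaw": 0.4}, {"delta_pos": [1, 0.3, 0], "rotation": [0, 0, 0], "jaw": 0.4}, {"delta_pos": [0, 0, 0], "rotation": [0, 0, 0], "jaw": 0.4}]}}

```text
t: 19.08
ee_pos: [0.4342, 0.0248, 0.3264]
ee_rot: [-2.505, 1.861, -0.012]
ft_force: [0.8, -0.2, -0.3]
width: 0.0658
```

```bash
python3 -c "
from h import *
go([.535,.307,.25])
t=env.snapshot('top');s=env.snapshot('scene')
cv2.imwrite('pics/t13c.png',cv2.resize(t['img'][150:230,140:230,::-1],None,fx=7,fy=7,interpolation=cv2.INTER_CUBIC))
cv2.imwrite('pics/s13c.png',cv2.resize(s['img'][180:270,430:530,::-1],None,fx=6.5,fy=6.5,interpolation=cv2.INTER_CUBIC))"
```

```text
t 19.07 pos [0.4342 0.0248 0.3264] rot
 [[ 0.289 -0.957  0.019]
 [-0.957 -0.289  0.012]
 [-0.006 -0.021 -1.   ]] w 0.0658 F [ 0.8 -0.2 -0.3] q [-0.08 -0.18  1.39  0.01  1.91  1.2 ]
units tool [-9.62 -7.05  3.27]
level turn units [-0.177  0.054  0.   ]
```

View pics/t13c.png

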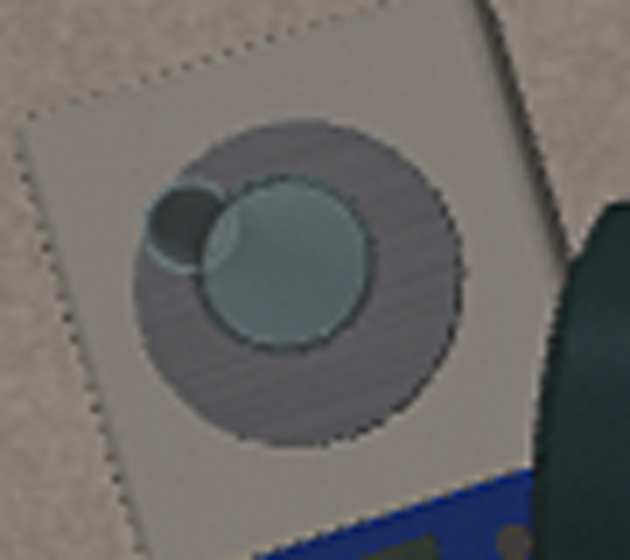

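View pics/s13c.png

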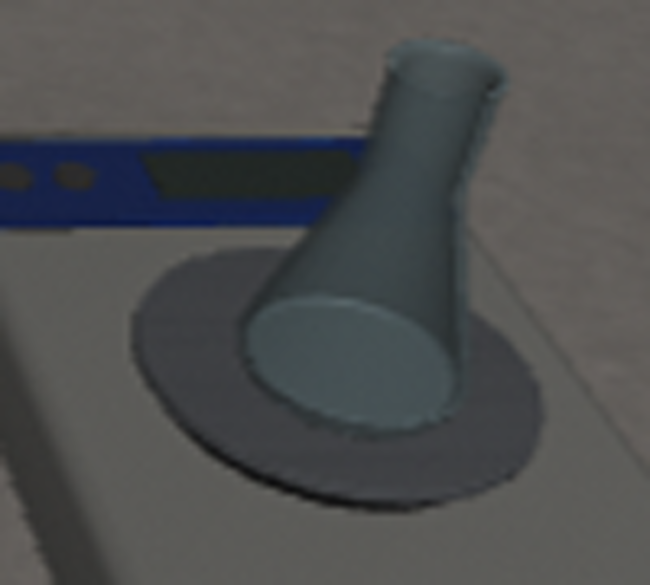

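With a clear view, the top crop has pan centre (299.5,283.5) and base (286,264.5); the scene crop has pan (337,377) and base (352,366). The two views pull in opposite directions, which would fit if the two outlines lie at different heights. I'll triangulate both centres.

Run:
```python
from fit import *
t=env.snapshot('top');s=env.snapshot('scene')
T=lambda U,V:((U+.5)/7-.5+140,(V+.5)/7-.5+150)
S=lambda U,V:((U+.5)/6.5-.5+430,(V+.5)/6.5-.5+180)
def tri(ua,ub):
    L=[ray(t,*ua),ray(s,*ub)];L=[(c,r/np.linalg.norm(r)) for c,r in L]
    A=[np.eye(3)-np.outer(r,r) for c,r in L]
    p=np.linalg.solve(sum(A),sum(a@c for a,(c,r) in zip(A,L)))
    return p.round(4),[np.linalg.norm(a@(p-c)).round(4) for a,(c,r) in zip(A,L)]
print('pan',tri(T(299.5,283.5),S(337,377)))
print('base',tri(T(286,264.5),S(352,366)))
print('rim',tri(T(191,227),S(447,66)))
for n,u in dict(pan=(299.5,283.5),base=(286,264.5)).items(): print('top',n,onz(t,*T(*u),.069).round(4))
print('top rim at .181',onz(t,*T(191,227),.181).round(4))
for n,u in dict(pan=(337,377),base=(352,366)).items(): print('scene',n,onz(s,*S(*u),.069).round(4))
# balance box corners check: what z is pan edge? project world circle r=.06 at two heights
for z in(.06,.07):
  c=[proj(t,[.527,.306,z]),proj(s,[.527,.306,z])];print(z,[x.round(1) for x in c])
```

```text
pan (array([0.5279, 0.3085, 0.0603]), [np.float64(0.0008), np.float64(0.0008)])
base (array([0.5338, 0.3104, 0.0699]), [np.float64(0.0005), np.float64(0.0005)])
rim (array([0.5342, 0.309 , 0.1789]), [np.float64(0.0002), np.float64(0.0002)])
top pan [0.5269 0.3051 0.069 ]
top base [0.5339 0.3101 0.069 ]
top rim at .181 [0.5339 0.3081 0.181 ]
scene pan [0.5393 0.3065 0.069 ]
scene base [0.5324 0.3113 0.069 ]
0.06 [array([183.1, 190.4]), array([479.6, 237.2])]
0.07 [array([181.9, 190. ]), array([480.9, 233.4])]
```

The flask stands upright (base (0.534,0.310,0.070), rim directly above), but it is about 6 mm in +x and 2–5 mm in +y off the pan centre (0.528,0.307). The wrist view misled me because the pan's visible outline sits about 1 cm lower than nominal. There's time, so I'll regrasp and correct.

Call:
{"op": "apply_moves", "data": {"rows": [{"delta_pos": [-1, -0.75, 0], "rotation": [-0.1, 0.05, 0], "jaw": 0.5}, {"delta_pos": [-1, -0.75, 0], "rotation": [-0.05, 0, 0], "jaw": 0.5}, {"delta_pos": [-1, -0.75, 0], "rotation": [0, 0, 0], "jaw": 0.5}, {"delta_pos": [-1, -0.75, 0], "rotation": [0, 0, 0], "jaw": 0.5}, {"delta_pos": [-1, -0.75, 0], "rotation": [0, 0, 0], "jaw": 0.5}, {"delta_pos": [-1, -0.75, 0], "rotation": [0, 0, 0], "jaw": 0.5}, {"delta_pos": [-1, -0.75, 0], "rotation": [0, 0, 0], "jaw": 0.5}, {"delta_pos": [-1, -0.75, 0], "rotation": [0, 0, 0], "jaw": 0.5}]}}

```text
t: 20.27
ee_pos: [0.5185, 0.2765, 0.3288]
ee_rot: [-2.53, 1.854, -0.004]
ft_force: [0.5, -0.4, -0.1]
width: 0.0706
```

```bash
python3 -c "
from h import *
go([.536,.309,.29])"
```

```text
t 20.27 pos [0.5185 0.2765 0.3288] rot
 [[ 0.301 -0.954  0.005]
 [-0.954 -0.301  0.003]
 [-0.001 -0.006 -1.   ]] w 0.0706 F [ 0.5 -0.4 -0.1] q [0.39 0.18 1.02 0.   1.93 1.66]
units tool [-1.03 -1.05  1.56]
level turn units [-0.047  0.007  0.   ]
```

Call:
{"op": "apply_moves", "data": {"rows": [{"delta_pos": [-0.7, -0.7, 0.3], "rotation": [-0.04, 0, 0], "jaw": 0.5}, {"delta_pos": [-0.3, -0.35, 0.6], "rotation": [0, 0, 0], "jaw": 0.5}, {"delta_pos": [0, 0, 0.8], "rotation": [0, 0, 0], "jaw": 0.5}, {"delta_pos": [0, 0, 0.8], "rotation": [0, 0, 0], "jaw": 0.5}, {"delta_pos": [0, 0, 0.8], "rotation": [0, 0, 0], "jaw": 0.5}, {"delta_pos": [0, 0, 0.8], "rotation": [0, 0, 0], "jaw": 0.5}, {"delta_pos": [0, 0, 0], "rotation": [0, 0, 0], "jaw": 0.5}]}}

```text
t: 21.15
ee_pos: [0.5327, 0.3151, 0.2176]
ee_rot: [2.539, -1.842, -0.006]
ft_force: [0.2, 0.4, -0.2]
width: 0.0706
```

```bash
python3 -c "
from h import *
go([.536,.309,.141])
w=env.snapshot('wrist');cv2.imwrite('pics/w14.png',w['img'][:,:,::-1])"
```

```text
t 21.15 pos [0.5327 0.3151 0.2176] rot
 [[ 0.31  -0.951 -0.006]
 [-0.951 -0.31  -0.002]
 [-0.     0.006 -1.   ]] w 0.0706 F [ 0.2  0.4 -0.2] q [0.44 0.24 1.17 0.   1.74 1.7 ]
units tool [ 0.27 -0.07  3.06]
level turn units [ 0.05   0.001 -0.   ]
```

View pics/w14.png

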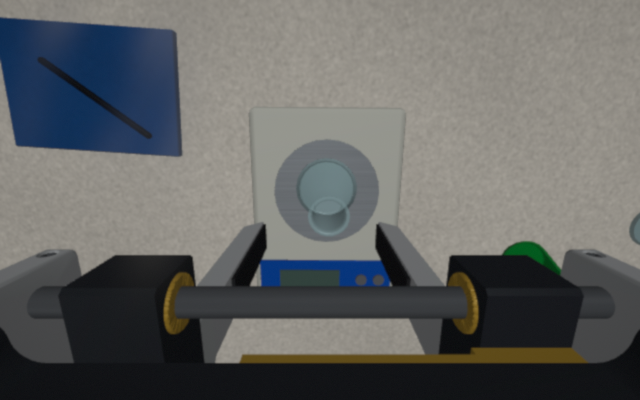

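The flask rim at (329,216) is slightly right of the jaw centre (321), matching the computed +0.27 correction. Correcting, then descending.

Call:
{"op": "apply_moves", "data": {"rows": [{"delta_pos": [0.27, -0.07, 0.2], "rotation": [0.05, 0, 0], "jaw": 0.5}, {"delta_pos": [0, 0, 0.6], "rotation": [0, 0, 0], "jaw": 0.5}, {"delta_pos": [0, 0, 0.7], "rotation": [0, 0, 0], "jaw": 0.5}, {"delta_pos": [0, 0, 0.7], "rotation": [0, 0, 0], "jaw": 0.5}, {"delta_pos": [0, 0, 0.5], "rotation": [0, 0, 0], "jaw": 0.5}, {"delta_pos": [0, 0, 0.2], "rotation": [0, 0, 0], "jaw": 0.5}, {"delta_pos": [0, 0, 0], "rotation": [0, 0, 0], "jaw": 0.4}]}}

```text
t: 22.08
ee_pos: [0.538, 0.3093, 0.1429]
ee_rot: [-2.539, 1.843, -0.004]
ft_force: [0.4, -0.8, 0.2]
width: 0.0664
```

```bash
python3 -c "
from h import *
go([.536,.309,.142])
w=env.snapshot('wrist');cv2.imwrite('pics/w15.png',w['img'][:,:,::-1])"
```

```text
t 22.07 pos [0.538  0.3093 0.1429] rot
 [[ 0.31  -0.951  0.005]
 [-0.951 -0.31   0.002]
 [-0.001 -0.005 -1.   ]] w 0.0664 F [ 0.4 -0.8  0.2] q [0.43 0.26 1.3  0.   1.58 1.69]
units tool [-0.01  0.08  0.04]
level turn units [-0.042  0.005  0.   ]
```

View pics/w15.png

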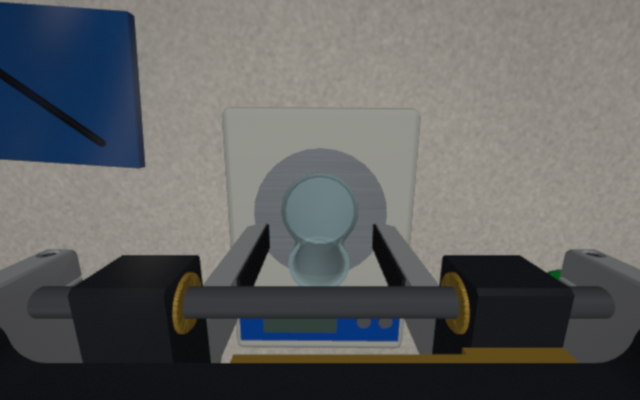

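Centred between the pads. Closing at 9 N, lifting a few mm, then shifting (-6,-3) mm, which is tool (0.04, 0.27) units.

Call:
{"op": "apply_moves", "data": {"rows": [{"delta_pos": [0, 0.06, 0], "rotation": [-0.04, 0, 0], "jaw": 0.2}, {"delta_pos": [0, 0, 0], "rotation": [0, 0, 0], "jaw": -0.2}, {"delta_pos": [0, 0, 0], "rotation": [0, 0, 0], "jaw": -0.3}, {"delta_pos": [0, 0, 0], "rotation": [0, 0, 0], "jaw": -0.6}, {"delta_pos": [0, 0, 0], "rotation": [0, 0, 0], "jaw": -1}, {"delta_pos": [0, 0, 0], "rotation": [0, 0, 0], "jaw": -1}, {"delta_pos": [0, 0, 0], "rotation": [0, 0, 0], "jaw": -1}], "newtons": 9}}

```text
t: 23.0
ee_pos: [0.5376, 0.3096, 0.1457]
ee_rot: [-2.539, 1.842, -0.002]
ft_force: [0.2, -0.2, -0.5]
width: 0.0317
```

Call:
{"op": "apply_moves", "data": {"rows": [{"delta_pos": [0, 0, -0.2], "rotation": [0, 0, 0], "jaw": -1}, {"delta_pos": [0, 0, -0.1], "rotation": [0, 0, 0], "jaw": -1}, {"delta_pos": [0.04, 0.27, 0], "rotation": [0, 0, 0], "jaw": -1}, {"delta_pos": [0, 0, 0], "rotation": [0, 0, 0], "jaw": -1}]}}

```text
t: 23.5
ee_pos: [0.5307, 0.3059, 0.1528]
ee_rot: [-2.54, 1.843, -0.001]
ft_force: [0.4, -0.2, -2.5]
width: 0.0315
```

```bash
python3 -c "
from h import *
go([.530,.306,.142])
t=env.snapshot('top')
cv2.imwrite('pics/t16.png',cv2.resize(t['img'][150:230,140:230,::-1],None,fx=7,fy=7,interpolation=cv2.INTER_CUBIC))"
```

```text
t 23.5 pos [0.5307 0.3059 0.1528] rot
 [[ 0.31  -0.951  0.003]
 [-0.951 -0.31   0.002]
 [-0.001 -0.003 -1.   ]] w 0.0315 F [ 0.4 -0.2 -2.5] q [0.43 0.24 1.3  0.   1.6  1.69]
units tool [-0.01  0.03  0.43]
level turn units [-0.025  0.008  0.   ]
```

View pics/t16.png

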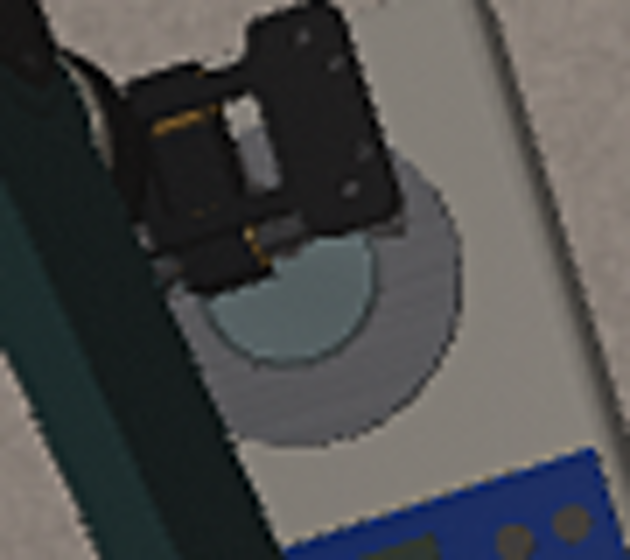

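In the top view the base at about (291,277) against pan (299.5,283.5) leaves roughly 2 mm in x; the y part is mostly parallax. I'll nudge 2 mm and lower.

Call:
{"op": "apply_moves", "data": {"rows": [{"delta_pos": [0.02, 0.08, 0.1], "rotation": [-0.02, 0, 0], "jaw": -1}, {"delta_pos": [0, 0, 0.06], "rotation": [0, 0, 0], "jaw": -1}, {"delta_pos": [0, 0, 0], "rotation": [0, 0, 0], "jaw": -1}]}}

```text
t: 23.92
ee_pos: [0.5289, 0.3048, 0.1481]
ee_rot: [-2.542, 1.845, 0.001]
ft_force: [-0.3, 0.7, -1.7]
width: 0.0319
```

Call:
{"op": "apply_moves", "data": {"rows": [{"delta_pos": [0, 0, 0.06], "rotation": [0, 0, 0], "jaw": -1}, {"delta_pos": [0, 0, 0], "rotation": [0, 0, 0], "jaw": -1}]}}

```text
t: 24.18
ee_pos: [0.529, 0.3048, 0.1465]
ee_rot: [-2.542, 1.845, 0.001]
ft_force: [-0.0, 1.1, -1.5]
width: 0.032
```

Call:
{"op": "apply_moves", "data": {"rows": [{"delta_pos": [0, 0, 0.05], "rotation": [0, 0, 0], "jaw": -1}, {"delta_pos": [0, 0, 0], "rotation": [0, 0, 0], "jaw": -1}]}}

```text
t: 24.42
ee_pos: [0.5292, 0.3049, 0.1458]
ee_rot: [-2.541, 1.844, 0.0]
ft_force: [0.3, -0.8, -0.7]
width: 0.0318
```

Call:
{"op": "apply_moves", "data": {"rows": [{"delta_pos": [0, 0, 0.05], "rotation": [0, 0, 0], "jaw": -1}, {"delta_pos": [0, 0, 0], "rotation": [0, 0, 0], "jaw": -1}]}}

```text
t: 24.68
ee_pos: [0.5294, 0.305, 0.1453]
ee_rot: [-2.541, 1.844, -0.001]
ft_force: [-0.1, 0.1, 1.1]
width: 0.0319
```

Call:
{"op": "apply_moves", "data": {"rows": [{"delta_pos": [0, 0, 0.05], "rotation": [0, 0, 0], "jaw": -1}, {"delta_pos": [0, 0, 0], "rotation": [0, 0, 0], "jaw": -1}]}}

```text
t: 24.92
ee_pos: [0.5296, 0.3051, 0.1447]
ee_rot: [-2.54, 1.843, -0.001]
ft_force: [-0.7, 0.2, 1.3]
width: 0.0322
```

Contact force is about 1–2.5 N. Releasing and rising.

Call:
{"op": "apply_moves", "data": {"rows": [{"delta_pos": [0, 0, 0], "rotation": [0, 0, 0], "jaw": -1}, {"delta_pos": [0, 0, 0], "rotation": [0, 0, 0], "jaw": -0.3}, {"delta_pos": [0, 0, 0], "rotation": [0, 0, 0], "jaw": -0.1}, {"delta_pos": [0, 0, 0], "rotation": [0, 0, 0], "jaw": 0.1}, {"delta_pos": [0, 0, 0], "rotation": [0, 0, 0], "jaw": 0.3}, {"delta_pos": [0, 0, 0], "rotation": [0, 0, 0], "jaw": 0.5}, {"delta_pos": [0, 0, 0], "rotation": [0, 0, 0], "jaw": 0.5}], "newtons": 6}}

```text
t: 25.8
ee_pos: [0.5296, 0.3051, 0.1437]
ee_rot: [-2.54, 1.844, -0.001]
ft_force: [-0.9, -0.1, -0.1]
width: 0.0701
```

Call:
{"op": "apply_moves", "data": {"rows": [{"delta_pos": [0, 0, -0.4], "rotation": [0, 0, 0], "jaw": 0.5}, {"delta_pos": [0, 0, -0.7], "rotation": [0, 0, 0], "jaw": 0.5}, {"delta_pos": [0, 0, -0.8], "rotation": [0, 0, 0], "jaw": 0.5}, {"delta_pos": [0, 0, -0.8], "rotation": [0, 0, 0], "jaw": 0.5}, {"delta_pos": [0, 0, -0.8], "rotation": [0, 0, 0], "jaw": 0.5}, {"delta_pos": [0, 0, -0.8], "rotation": [0, 0, 0], "jaw": 0.5}, {"delta_pos": [0, 0, -0.8], "rotation": [0, 0, 0], "jaw": 0.5}]}}

```text
t: 26.68
ee_pos: [0.5296, 0.3049, 0.2828]
ee_rot: [-2.536, 1.84, -0.006]
ft_force: [-0.2, 0.8, 0.2]
width: 0.0705
```

Call:
{"op": "apply_moves", "data": {"rows": [{"delta_pos": [0.6, 0.9, -0.3], "rotation": [0, 0, 0], "jaw": 0.5}, {"delta_pos": [0.8, 0.8, -0.3], "rotation": [0, 0, 0], "jaw": 0.5}, {"delta_pos": [1, 0.6, -0.3], "rotation": [0, 0, 0], "jaw": 0.5}, {"delta_pos": [1, 0.6, 0], "rotation": [0, 0, 0], "jaw": 0.5}, {"delta_pos": [1, 0.6, 0], "rotation": [0, 0, 0], "jaw": 0.5}, {"delta_pos": [1, 0.6, 0], "rotation": [0, 0, 0], "jaw": 0.5}, {"delta_pos": [1, 0.6, 0], "rotation": [0, 0, 0], "jaw": 0.5}, {"delta_pos": [1, 0.6, 0], "rotation": [0, 0, 0], "jaw": 0.5}]}}

```text
t: 27.68
ee_pos: [0.4606, 0.0838, 0.321]
ee_rot: [-2.524, 1.823, -0.032]
ft_force: [0.6, 0.3, -0.6]
width: 0.0706
```

Call:
{"op": "apply_moves", "data": {"rows": [{"delta_pos": [1, 0.3, 0], "rotation": [0, 0, 0], "jaw": 0.5}, {"delta_pos": [1, 0.3, 0], "rotation": [0, 0, 0], "jaw": 0.5}, {"delta_pos": [1, 0.3, 0], "rotation": [0, 0, 0], "jaw": 0.5}, {"delta_pos": [0, 0, 0], "rotation": [0, 0, 0], "jaw": 0.5}, {"delta_pos": [0, 0, 0], "rotation": [0, 0, 0], "jaw": 0.5}]}}

```text
t: 28.3
ee_pos: [0.4622, 0.002, 0.3295]
ee_rot: [-2.515, 1.822, -0.049]
ft_force: [-0.1, 0.5, 0.0]
width: 0.0703
```

```bash
python3 -c "
from h import *
go([.530,.306,.142])
t=env.snapshot('top');s=env.snapshot('scene')
cv2.imwrite('pics/t17c.png',cv2.resize(t['img'][150:230,140:230,::-1],None,fx=7,fy=7,interpolation=cv2.INTER_CUBIC))
cv2.imwrite('pics/s17.png',s['img'][:,:,::-1])
cv2.imwrite('pics/s17c.png',cv2.resize(s['img'][180:270,430:530,::-1],None,fx=6.5,fy=6.5,interpolation=cv2.INTER_CUBIC))"
```

```text
t 28.3 pos [0.4622 0.002  0.3295] rot
 [[ 0.311 -0.949  0.046]
 [-0.95  -0.311  0.01 ]
 [ 0.005 -0.047 -0.999]] w 0.0703 F [-0.1  0.5  0. ] q [-0.13 -0.14  1.35  0.02  1.89  1.13]
units tool [-10.75  -6.     7.74]
level turn units [-0.393 -0.043  0.   ]
```

View pics/t17c.png

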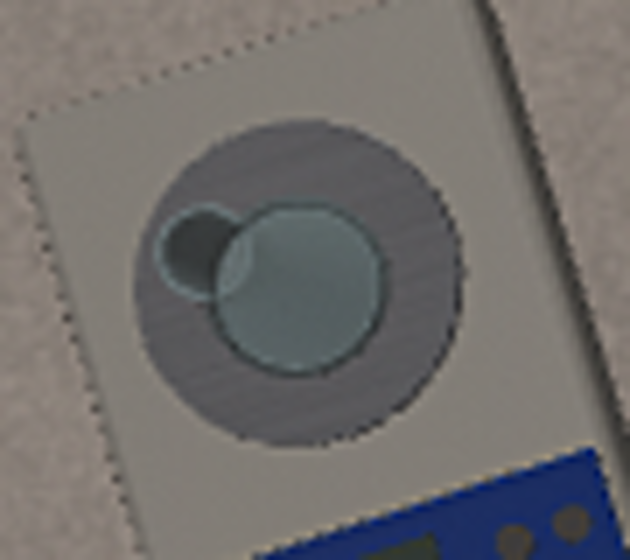

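View pics/s17c.png

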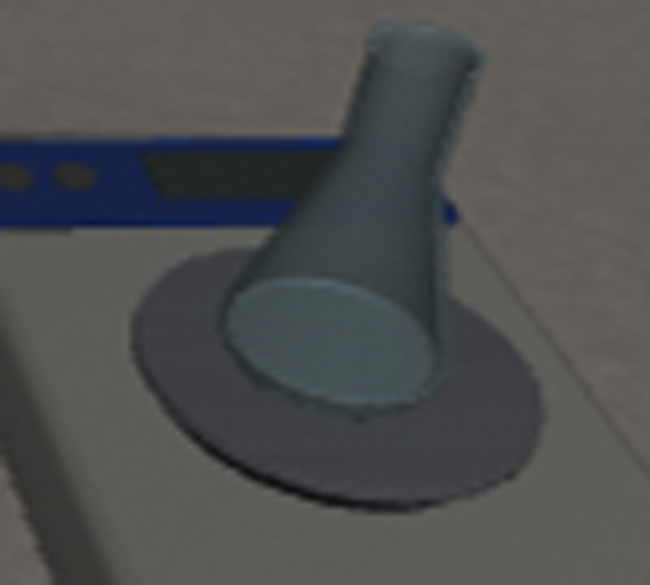

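View pics/s17.png

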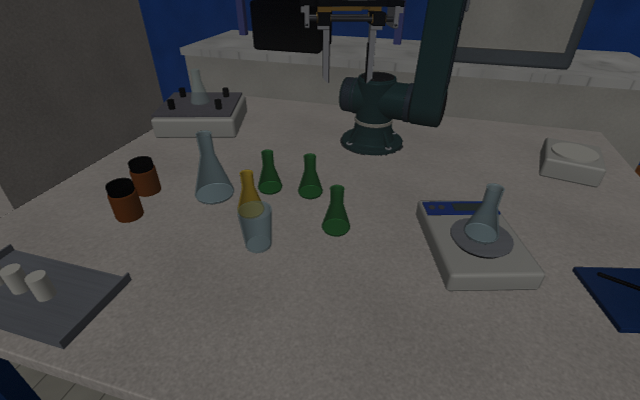

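The flask stands upright and released, centred in the top view: base (300,290) against pan (299.5,283.5). The scene view again shows it shifted toward the display. I'll triangulate again and check the pan centre independently from the balance's box outline, whose dimensions are given.

Run:
```python
from fit import *
t=env.snapshot('top');s=env.snapshot('scene')
T=lambda U,V:((U+.5)/7-.5+140,(V+.5)/7-.5+150)
S=lambda U,V:((U+.5)/6.5-.5+430,(V+.5)/6.5-.5+180)
def tri(ua,ub):
    L=[ray(t,*ua),ray(s,*ub)];L=[(c,r/np.linalg.norm(r)) for c,r in L]
    A=[np.eye(3)-np.outer(r,r) for c,r in L]
    return np.linalg.solve(sum(A),sum(a@c for a,(c,r) in zip(A,L))).round(4)
print('pan',tri(T(299.5,283.5),S(337,377)),'base',tri(T(300,289.5),S(333,343)),'rim',tri(T(206,252),S(424,45)))
print('scene in-plane pan/base',onz(s,*S(337,377),.069).round(4),onz(s,*S(333,343),.069).round(4))
print('top in-plane pan/base',onz(t,*T(299.5,283.5),.069).round(4),onz(t,*T(300,289.5),.069).round(4))
c=t['img'][130:275,120:260,::-1];cv2.imwrite('pics/t18.png',cv2.resize(c,None,fx=4,fy=4,interpolation=cv2.INTER_CUBIC))
c=s['img'][180:300,400:560,::-1];cv2.imwrite('pics/s18.png',cv2.resize(c,None,fx=5,fy=5,interpolation=cv2.INTER_CUBIC))
```

```text
pan [0.5279 0.3085 0.0603] base [0.5245 0.3052 0.0706] rim [0.5257 0.3036 0.1799]
scene in-plane pan/base [0.5393 0.3065 0.069 ] [0.5221 0.3065 0.069 ]
top in-plane pan/base [0.5269 0.3051 0.069 ] [0.5247 0.3049 0.069 ]
```

View pics/t18.png

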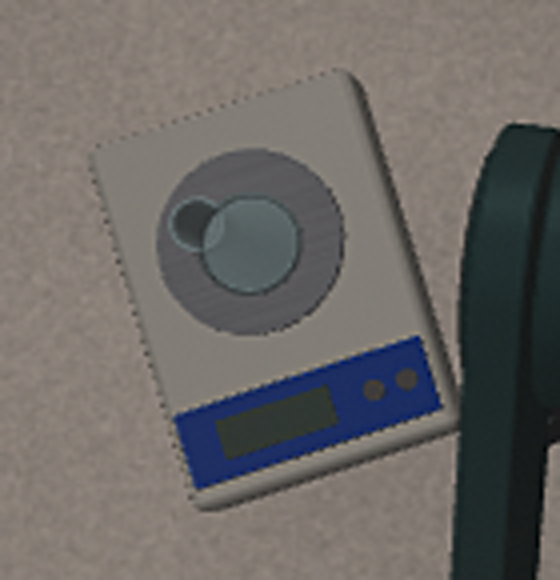

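View pics/s18.png

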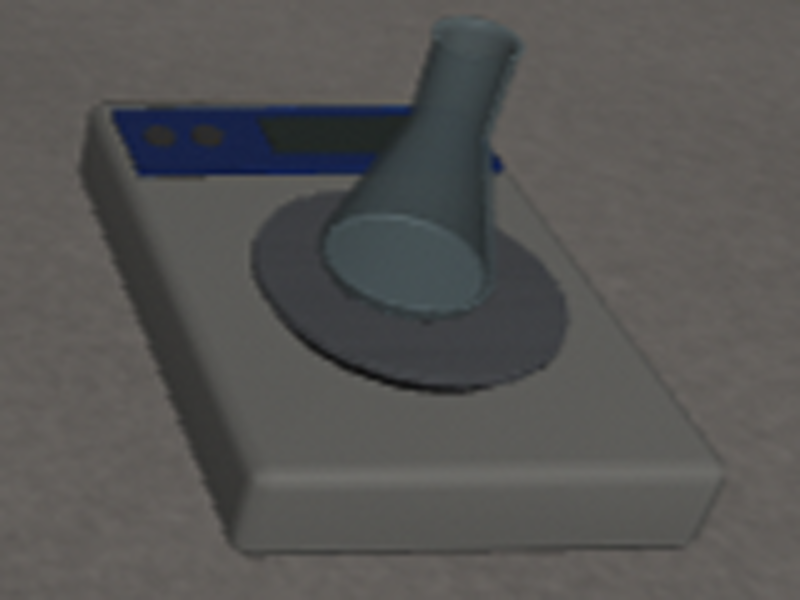

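Run:
```python
from fit import *
t=env.snapshot('top');s=env.snapshot('scene')
T=lambda U,V:((U+.5)/4-.5+120,(V+.5)/4-.5+130)
S=lambda U,V:((U+.5)/5-.5+400,(V+.5)/5-.5+180)
def tri(ua,ub):
    L=[ray(t,*ua),ray(s,*ub)];L=[(c,r/np.linalg.norm(r)) for c,r in L]
    A=[np.eye(3)-np.outer(r,r) for c,r in L]
    return np.linalg.solve(sum(A),sum(a@c for a,(c,r) in zip(A,L))).round(4)
print('front +y top corner',tri(T(92,150),S(722,468)),'front -y',tri(T(350,69),S(252,470)))
print('display blue corners: -y rear',tri(T(440,408),S(112,110)),' -y front',tri(T(419,337),S(138,174)))
a=onz(s,*S(240,553),0);b=onz(s,*S(690,547),0);print('scene front bottom',a.round(4),b.round(4),np.linalg.norm(b-a).round(4))
d=(b-a)/np.linalg.norm(b-a);n=np.array([-d[1],d[0],0]);n*=np.sign(n[0]);print('pan from scene bottom edge',((a+b)/2-.095*n).round(4))
# top view: outline corners at box-top height
for z in(.05,.055,.06):
  C=[onz(t,*T(*p),z) for p in((92,150),(350,69),(462,430),(196,508))]
  L=np.linalg.norm(C[0]-C[3]);W=np.linalg.norm(C[0]-C[1]);x=(C[0]+C[1]-C[2]-C[3]);x/=np.linalg.norm(x)
  print(z,'len',L.round(4),'wid',W.round(4),'pan',(sum(C)/4+.03*x).round(4))
```

```text
front +y top corner [0.5904 0.4152 0.0506] front -y [0.6416 0.2481 0.0515]
display blue corners: -y rear [0.4195 0.1868 0.0545]  -y front [0.4655 0.201  0.0524]
scene front bottom [0.6326 0.2553 0.    ] [0.5801 0.423  0.    ] 0.1757
pan from scene bottom edge [0.5157 0.3107 0.    ]
0.05 len 0.2433 wid 0.1753 pan [0.5274 0.3037 0.05  ]
0.055 len 0.2422 wid 0.1745 pan [0.527  0.3023 0.055 ]
0.06 len 0.2412 wid 0.1738 pan [0.5266 0.3009 0.06  ]
```

All the height-insensitive evidence agrees. The pan centre is about (0.527,0.305) from the top view and about (0.527,0.303) from the box outline. The flask axis is about (0.525,0.305), within roughly 2–5 mm of it. It's upright, released and stationary, and the arm is clear. Handing in.

```bash
python3 -c "
from rig import env
s=env.observe();print(s['t'],s['ft_force'].round(1));print(env.sign_off())"
```

```text
28.6 [-0.1 -0.5  0.3]
the job is handed in; nothing more can be done
None
```

The small flask is standing upright and released on the balance pan, and I handed the job in at 28.6 s. I gripped its neck at 9 N and lowered it in 1–2 mm steps; the wrist force showed about 1–3 N on the pan at contact. My first placing was about 6 mm off centre, so I regrasped the flask, lifted it slightly and set it down again nearer the middle.

**Final checks:**
- **Upright:** the rim is directly above the base to within about 2 mm, and the base is at 0.07 m.
- **Centring:** by the top view the flask axis is about 2–3 mm from the pan centre, or up to 5 mm by two-view triangulation.
- **Surroundings:** the larger flask, the beaker and the coloured flasks look unmoved, and the arm is clear of everything.

**Disagreement:** the scene camera, read on a plane at 69 mm, puts the flask about 17 mm toward the display side. Triangulation puts the pan's visible outline near 60 mm rather than the stated 70 mm, which would explain that. I therefore trusted the top view, which barely depends on height, and the balance's box outline, which gave the same pan centre in x and within 2–4 mm in y. A separate pan estimate from the box's front bottom edge in the scene view came out about 11 mm nearer the display, and I did not resolve it.

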